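# Load the Petri dish magazine to its fill band and shut the keeper

## Task

Load the tilted magazine for carrying: stack closed 66 mm Petri dishes, one flat on another, in its tube until the top of the stack lies within the green band below the rim (as many as that needs; the others stay flat on the table), setting each one down rather than letting it drop. Then swing the keeper strap over and press it down until it is fully shut across the mouth. Leave the wide blue dish, the beaker, the red-lidded jar and the marker where they are.

Things in the scene. Friction and masses are not known exactly. Their poses are not given: they have to be found in the camera images.
- dish_1_mid (a point): centre (half-way up) of a closed, teal Petri dish lying flat on the table: lid and base in one piece, 66 mm across, 14 mm high, about 30 g; z is the dish's own axis. All four dishes of this size are interchangeable
- dish_2_mid (a point): centre (half-way up) of a closed, white Petri dish lying flat on the table: lid and base in one piece, 66 mm across, 14 mm high, about 30 g; z is the dish's own axis. All four dishes of this size are interchangeable
- dish_3_mid (a point): centre (half-way up) of a closed, teal Petri dish lying flat on the table: lid and base in one piece, 66 mm across, 14 mm high, about 30 g; z is the dish's own axis. All four dishes of this size are interchangeable
- dish_4_mid (a point): centre (half-way up) of a closed, white Petri dish lying flat on the table: lid and base in one piece, 66 mm across, 14 mm high, about 30 g; z is the dish's own axis. All four dishes of this size are interchangeable
- magazine: the dish magazine, fixed: a grey foot 176 x 112 x 12 mm carrying a clear plastic tube tipped 30 degrees from vertical, so that its mouth leans towards the robot. Tube: 71 mm bore, 77 mm outside, rim about 140 mm above the table; the last 20 mm below the rim are painted as a green band. Origin: centre of the foot's underside; at yaw 0 the tube leans to -x
- mouth (a point): centre of the tube's mouth, on its axis at the rim. z points out of the tube along the axis; y is level, across the tube; x points to the side of the keeper's hinge. At +y and -y the tube is open over its whole length (two slots 44 mm wide, free outside for the upper 80 mm), so fingers can hold a dish by its sides all the way down to the support plate
- support_top (a point): centre of the upper face of the round aluminium support plate inside the tube, on which the stack of dishes stands; it is locked on its stem, 35 to 58 mm below the rim (varies), and is not to be moved
- keeper (a joint): angle (rad) of the keeper, a steel strap hinged at the mouth: 0 = shut, straight across the mouth 3 mm above the rim; opens up and away from the robot, to 2.6; at about 2.1 it stands vertical. Stiff hinge: it stays at any angle, under 1 N at its bar moves it. Strap 88 mm from hinge to bar, 16 mm wide, 3 mm thick
- keeper_bar (a point): centre of the red T-bar at the free end of the keeper strap: a round bar 10 mm thick and 50 mm long that lies along the mouth's y axis
- keeper_hinge (a point): centre of the keeper's hinge at the rim; the hinge axis is the mouth's y axis. It lies at x = +45 mm, z = +4.5 mm in the frame of mouth
- blue_dish: blue Petri dish, 74 mm across and 14 mm high, too wide for the tube; bystander; origin at the centre of its underside
- big_beaker: glass beaker, 71 mm across, 95 mm high; bystander; origin at the centre of its underside
- red_jar: white sample jar with red lid, 48 mm across, 58 mm high; bystander; origin at the centre of its underside
- red_marker: red and white marker pen, 135 mm long, 17 mm thick, lying on the table; bystander; origin at the centre of its underside
There are look-alikes about, which are no part of the job. What is shaped like the part that bears dish_2_mid but black or orange is not meant.

How it is judged:
On the way, in this order (a step that is already met when the one before it is completed fails the run):
1. the top of the stack lies in the green band, released, with the keeper still open ((((z of dish_1_mid in the frame of mouth between -0.028 and -0.006 m and angle between the z axis of dish_1_mid and the z axis of mouth, either way round below 0.09 rad and x of dish_1_mid in the frame of mouth between -0.006 and 0.006 m and y of dish_1_mid in the frame of mouth between -0.006 and 0.006 m) and contact force between the fingers and dish_1 below 0.3 N) or ((z of dish_2_mid in the frame of mouth between -0.028 and -0.006 m and angle between the z axis of dish_2_mid and the z axis of mouth, either way round below 0.09 rad and x of dish_2_mid in the frame of mouth between -0.006 and 0.006 m and y of dish_2_mid in the frame of mouth between -0.006 and 0.006 m) and contact force between the fingers and dish_2 below 0.3 N) or ((z of dish_3_mid in the frame of mouth between -0.028 and -0.006 m and angle between the z axis of dish_3_mid and the z axis of mouth, either way round below 0.09 rad and x of dish_3_mid in the frame of mouth between -0.006 and 0.006 m and y of dish_3_mid in the frame of mouth between -0.006 and 0.006 m) and contact force between the fingers and dish_3 below 0.3 N) or ((z of dish_4_mid in the frame of mouth between -0.028 and -0.006 m and angle between the z axis of dish_4_mid and the z axis of mouth, either way round below 0.09 rad and x of dish_4_mid in the frame of mouth between -0.006 and 0.006 m and y of dish_4_mid in the frame of mouth between -0.006 and 0.006 m) and contact force between the fingers and dish_4 below 0.3 N)) and value of joint keeper above 1.2 rad), for 0.2 s.
2. the keeper is shut (value of joint keeper below 0.08 rad), for 0.2 s.
At the end, for the whole second after the job is handed in: The keeper is shut (under 0.08 rad). The top of the uppermost dish in the tube lies 0 to 20 mm below the rim (1 mm tolerance), and every 66 mm dish is either in the tube, below the rim, square to its axis within 0.09 rad and within 6 mm of it, or lies flat on the table. All dishes are at rest ((((z of dish_1_mid in the frame of mouth between -0.028 and -0.006 m and angle between the z axis of dish_1_mid and the z axis of mouth, either way round below 0.09 rad and x of dish_1_mid in the frame of mouth between -0.006 and 0.006 m and y of dish_1_mid in the frame of mouth between -0.006 and 0.006 m) and contact force between the fingers and dish_1 below 0.3 N) or ((z of dish_2_mid in the frame of mouth between -0.028 and -0.006 m and angle between the z axis of dish_2_mid and the z axis of mouth, either way round below 0.09 rad and x of dish_2_mid in the frame of mouth between -0.006 and 0.006 m and y of dish_2_mid in the frame of mouth between -0.006 and 0.006 m) and contact force between the fingers and dish_2 below 0.3 N) or ((z of dish_3_mid in the frame of mouth between -0.028 and -0.006 m and angle between the z axis of dish_3_mid and the z axis of mouth, either way round below 0.09 rad and x of dish_3_mid in the frame of mouth between -0.006 and 0.006 m and y of dish_3_mid in the frame of mouth between -0.006 and 0.006 m) and contact force between the fingers and dish_3 below 0.3 N) or ((z of dish_4_mid in the frame of mouth between -0.028 and -0.006 m and angle between the z axis of dish_4_mid and the z axis of mouth, either way round below 0.09 rad and x of dish_4_mid in the frame of mouth between -0.006 and 0.006 m and y of dish_4_mid in the frame of mouth between -0.006 and 0.006 m) and contact force between the fingers and dish_4 below 0.3 N)) and ((z of dish_1_mid in the frame of mouth between -0.062 and -0.006 m and angle between the z axis of dish_1_mid and the z axis of mouth, either way round below 0.09 rad and x of dish_1_mid in the frame of mouth between -0.006 and 0.006 m and y of dish_1_mid in the frame of mouth between -0.006 and 0.006 m) or (height (world z) of dish_1_mid below 0.011 m and angle between dish_1_mid's own z axis and vertical below 0.08 rad)) and ((z of dish_2_mid in the frame of mouth between -0.062 and -0.006 m and angle between the z axis of dish_2_mid and the z axis of mouth, either way round below 0.09 rad and x of dish_2_mid in the frame of mouth between -0.006 and 0.006 m and y of dish_2_mid in the frame of mouth between -0.006 and 0.006 m) or (height (world z) of dish_2_mid below 0.011 m and angle between dish_2_mid's own z axis and vertical below 0.08 rad)) and ((z of dish_3_mid in the frame of mouth between -0.062 and -0.006 m and angle between the z axis of dish_3_mid and the z axis of mouth, either way round below 0.09 rad and x of dish_3_mid in the frame of mouth between -0.006 and 0.006 m and y of dish_3_mid in the frame of mouth between -0.006 and 0.006 m) or (height (world z) of dish_3_mid below 0.011 m and angle between dish_3_mid's own z axis and vertical below 0.08 rad)) and ((z of dish_4_mid in the frame of mouth between -0.062 and -0.006 m and angle between the z axis of dish_4_mid and the z axis of mouth, either way round below 0.09 rad and x of dish_4_mid in the frame of mouth between -0.006 and 0.006 m and y of dish_4_mid in the frame of mouth between -0.006 and 0.006 m) or (height (world z) of dish_4_mid below 0.011 m and angle between dish_4_mid's own z axis and vertical below 0.08 rad)) and linear speed of each of dish_1, dish_2, dish_3, dish_4 below 0.02 m/s and value of joint keeper below 0.08 rad); the robot touches nothing.
It fails at once if the wide blue dish, the beaker, the red-lidded jar or the marker is moved by more than 20 mm (distance of any of blue_dish, big_beaker, red_jar, red_marker from where it was at the start of the episode above 0.02 m).
It fails at once if a dish is dropped: it moves faster than 0.5 m/s inside the tube ((linear speed of dish_1 above 0.5 m/s and z of dish_1_mid in the frame of mouth below 0.005 m and distance between dish_1_mid and mouth below 0.06 m) or (linear speed of dish_2 above 0.5 m/s and z of dish_2_mid in the frame of mouth below 0.005 m and distance between dish_2_mid and mouth below 0.06 m) or (linear speed of dish_3 above 0.5 m/s and z of dish_3_mid in the frame of mouth below 0.005 m and distance between dish_3_mid and mouth below 0.06 m) or (linear speed of dish_4 above 0.5 m/s and z of dish_4_mid in the frame of mouth below 0.005 m and distance between dish_4_mid and mouth below 0.06 m)).
It also fails if it takes over 72 s, if anything falls off the work surface, if the arm or the gripper's body presses on something with over 40 N, if the wrist force passes 120 N, or if a joint passes its speed limit or range.

## Robot

A 6-joint arm with a two-finger parallel gripper is mounted at the origin on a cart in front of the work surface, level with it; the furniture and walls round the work are solid. World frame = base frame: x ahead of the robot, y to its left, z up, the work surface at z = 0. Lengths are in m, angles in rad, forces in N, time in s.
With the tool pointing down it reaches from about 0.325 to 0.775 m from the base axis. Payload 5.5 kg.
Tool frame: the origin (TCP) lies on the front face of the gripper's body, between the roots of the fingers; the fingertips stand 73 mm ahead of it and the grasp point (between the pads) lies 54 mm ahead of it; z points along the fingers, x is the direction in which the jaws open and shut, and the axes are right-handed (so a half turn about z gives the same grasp; the last joint's range is limited). The gripper opens to 85 mm and grips with 20 to 120 N. Pads are 22 mm wide; open, the fingers measure 114 mm over their backs; the gripper's body (76 mm by 85 mm) begins 54 mm behind the grasp point. The pads swing forward as they close: fully open they stand 13 mm farther back than shut.
Start: joints at [-1.402, 0.091, 1.231, -0, 1.82, -0.057], TCP at [0.134, -0.585, 0.304] pointing down, gripper open.
Joint ranges: [-2.87, 2.87], [-0.86, 2.18], [0.17, 2.46], [-1.51, 4.65], [0.06, 2.69], [-2.65, 2.65]. Speed limits (rad/s): [2.57, 2.57, 3.01, 3.14, 3.14, 3.14].

## Interface

Orientations are given as a 3x3 rotation matrix whose columns are the frame's x, y, z axes.
In Python, from workcell import get_obs, grab_frame, calibration, job, nets gives the robot as it stands.
- The arm moves only by the tool jog_arm, never from a script. Its arguments are lists of equal length, an entry for each row: "xyz": the shift along the tool's x, y, z in cm, a list of three; "dr": the turn, a rotation vector about the tool's x, y, z in rad, a list of three; "jaw": the closure in counts, from 0 (fully open) to 255 (shut). In form: {"xyz": [[tx, ty, tz], ...], "dr": [[wx, wy, wz], ...], "jaw": [jaw, ...]}. A call has 1 to 20 rows; each row shifts and turns the commanded pose from where the row before left it, along the tool's axes as they then stand; what a row does not reach is not made up. A row lasts 1/10 s, in which the tool goes at most 50 mm and 8.59 degrees, less where a joint would pass 70% of its speed; a pose out of reach is approached as far as the arm can. A call is refused whole if a number of a shift passes 5 or a number of a turn 0.15, either way. A call with a gripper value outside its range is refused whole. The fingers move at their own pace and stop on an object; "force" is the grip in N (left out, the last holds). Time passes only in rows, so rows that do not move let the fingers close. It gives the time, the measured TCP pose, the force and the opening at its end, in the units of the state.
- get_obs(): the state, without advancing time (a new reading comes with each control period).
- grab_frame(name): name is "scene" or "top" or "wrist"; returns the picture (420x560x3 uint8, blue, green, red); there is no depth.
- calibration(name): a dict with "intrinsics" (3x3 intrinsics, pixels), "k1" (the pictures are not rectified: a ray, as slopes to the right and down, at radius r is drawn at 1 + k1 r^2 times it, then the intrinsics apply), "rvec" (rotation vector, rad) and "tvec" (3), from world to camera coordinates, as OpenCV has them. Camera axes: x right, y down, z forward; pixel columns grow to the right and rows downward; lengths in m; the calibration is good to about 2 mm. A picture is of the moment at which its call begins: read the wrist's pose just before it. calibration takes no time and is no camera call; for the wrist camera it gives the pose at the moment of the call.
- job.job_done(): hands the job in, once; it reports no verdict.
Trained networks look in the newest picture that a camera, given by its name, has taken for a name from the list of things; names that differ only in an ending like _2 or _b are one class to them, and where a whole thing is asked for, a point or a joint stands for the part that bears it (a point fixed in the world has none). Each returns a list of dicts, best first, with "conf" (0 to 1); they miss things now and then, are a little off and sometimes report something else, mostly with a low value. They report only what shows in the picture. A call takes as long as a camera call. They do not tell look-alikes from the thing itself.
- nets.find_in(camera, label): "extent" ([left, top, width, height] in pixels, round what is visible of it).
The state is a dict: "time_s": time; "q": joint angles; "qd": joint speeds; "joint_torque": joint torques, N m; "eef_pos": TCP position; "ee_rot": TCP orientation; "contact_force": force on the tool from outside, world axes, zero at the start; "ft_torque": the same for the moment, N m; "opening": finger opening in m.
Only numpy, scipy, OpenCV 4.12 (cv2) and the standard library are available. Lean on these libraries where they do the work, as an engineer would, in place of code of your own. Each camera call takes 0.05 s, during which the arm holds its last target.

## Working session

There is one attempt and no reset: what is moved stays moved. The work goes in short steps, Python scripts to look and compute and a tool call to move; the robot and the scene stay as the last step left them, time stands still between calls to the robot, and variables do not carry over. Pictures are saved under pics/ and viewed, and the job is handed in when it is done.

Besides the shell and the picture viewer there is one more tool, called in YAML: its name, and indented under it one key for each argument. jog_arm: Moves the arm, as the interface text tells. Its arguments: {"type":"object","properties":{"xyz":{"type":"array","items":{"type":"array","items":{"type":"number"}}},"dr":{"type":"array","items":{"type":"array","items":{"type":"number"}}},"jaw":{"type":"array","items":{"type":"number"}},"force":{"type":"number"}},"required":["xyz","dr","jaw"]}

```bash
mkdir -p pics; ls; python3 - <<'E'
from workcell import get_obs, grab_frame, calibration, job, nets
import cv2
o=get_obs();print(o)
for n in ["scene","top","wrist"]:
    f=grab_frame(n);cv2.imwrite(f"pics/a_{n}.png",f);c=calibration(n);print(n,c)
for l in ["dish_1_mid","dish_2_mid","keeper_bar","magazine","blue_dish"]:
    for n in ["scene","top"]:
        print(l,n,[(d["conf"],d["extent"]) for d in nets.find_in(n,l)])
E
```

```text
pics
{'time_s': 0.0, 'q': array([-1.40171955e+00,  9.18830048e-02,  1.23187002e+00, -1.56941010e-05,
        1.81978116e+00, -5.66819289e-02]), 'qd': array([ 3.65735146e-04, -7.32895292e-05, -1.70374866e-03, -1.10050395e-04,
       -3.35511761e-04, -9.29201484e-05]), 'joint_torque': array([ 1.55419011e-04, -4.58731556e+01, -4.18018556e+01, -4.73904299e-05,
        1.17723158e-02, -5.46938452e-06]), 'eef_pos': array([ 0.13429056, -0.58464578,  0.30274522]), 'ee_rot': array([[ 2.23841793e-01, -9.74625433e-01, -3.41699180e-04],
       [-9.74623564e-01, -2.23842034e-01,  1.91128589e-03],
       [-1.93927448e-03, -9.47975882e-05, -9.99998115e-01]]), 'contact_force': array([-0.62608752,  0.29295527, -0.18769212]), 'ft_torque': array([ 0.03199002, -0.01057541,  0.04624626]), 'opening': 0.08521403681492529}
scene {'intrinsics': array([[525.85258548,   0.        , 278.49633095],
       [  0.        , 525.85258548, 207.33454145],
       [  0.        ,   0.        ,   1.        ]]), 'k1': -0.11558803205983381, 'rvec': array([ 2.44289866e+00, -3.07979459e-02, -5.15415270e-04]), 'tvec': array([-0
[... 814 characters left out ...]
.35, [345.8, 128.3, 19.3, 41.9])]
dish_2_mid scene [(0.9, [231.8, 277.4, 25.3, 25.3]), (0.65, [171.7, 274.6, 25.0, 24.1]), (0.58, [183.7, 241.6, 22.7, 24.0])]
dish_2_mid top [(0.89, [329.6, 287.0, 27.4, 25.8]), (0.78, [292.9, 279.7, 26.8, 30.9]), (0.59, [336.8, 231.9, 22.6, 25.1])]
keeper_bar scene [(0.7, [283.4, 238.1, 23.6, 26.1]), (0.64, [284.2, 108.4, 12.4, 36.6]), (0.2, [287.3, 291.3, 25.7, 22.5])]
keeper_bar top [(0.78, [183.4, 169.9, 22.4, 14.5])]
magazine scene [(0.59, [250.4, 109.8, 66.7, 95.3])]
magazine top [(0.69, [182.9, 165.4, 62.7, 76.8])]
blue_dish scene [(0.73, [332.3, 234.1, 27.1, 23.2])]
blue_dish top [(0.66, [287.1, 133.6, 26.2, 28.0]), (0.65, [205.1, 120.3, 18.4, 18.7])]
```

View pics/a_scene.png

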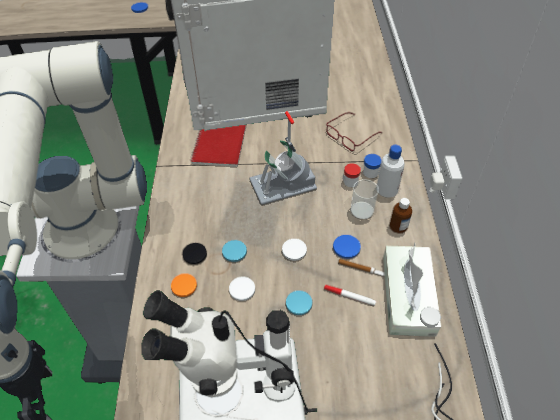

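View pics/a_top.png

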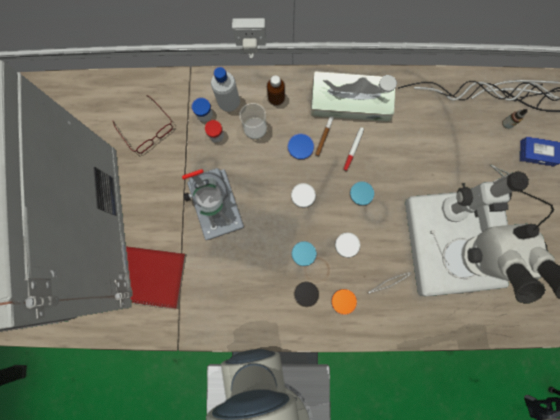

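View pics/a_wrist.png

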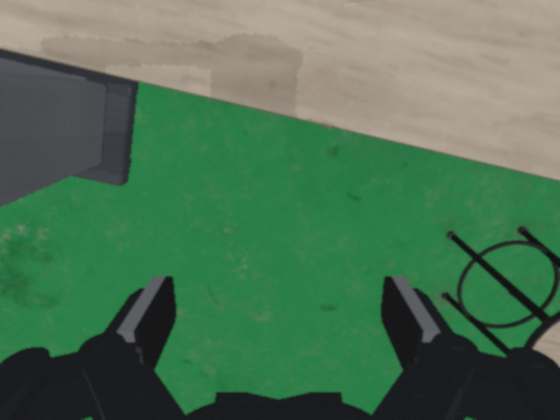

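```bash
cat > h.py <<'E'
import numpy as np, cv2
from workcell import get_obs, grab_frame, calibration, job, nets
def cam(n):
    c=calibration(n);R=cv2.Rodrigues(np.array(c["rvec"]))[0];return np.array(c["intrinsics"]),c["k1"],R,np.array(c["tvec"]).ravel()
def ray(c,px):
    K,k1,R,t=c
    p=cv2.undistortPoints(np.array(px,float).reshape(-1,1,2),K,np.array([k1,0,0,0,0.]),None).reshape(-1,2)
    d=np.c_[p,np.ones(len(p))]@R
    return -R.T@t,d/np.linalg.norm(d,axis=1)[:,None]
def onplane(c,px,z):
    o,d=ray(c,px);return o+d*((z-o[2])/d[:,2])[:,None]
def proj(c,P):
    K,k1,R,t=c
    return cv2.projectPoints(np.array(P,float).reshape(-1,3),cv2.Rodrigues(R)[0],t,K,np.array([k1,0,0,0,0.]))[0].reshape(-1,2)
def tri(cs,pxs):
    A=np.zeros((3,3));b=np.zeros(3)
    for c,p in zip(cs,pxs):
        o,d=ray(c,p);d=d[0];M=np.eye(3)-np.outer(d,d);A+=M;b+=M@o
    return np.linalg.solve(A,b)
E
python3 - <<'E'
from h import *
T=cv2.imread("pics/a_top.png");S=cv2.imread("pics/a_scene.png");W=cv2.imread("pics/a_wrist.png")
ct,cs,cw=cam("top"),cam("scene"),cam("wrist")
for n,p in dict(teal1=(304,253),white1=(347,244),white2=(303,195),teal2=(362,193),black=(306,293),orange=(344,302),blue=(301,147),beaker=(254,122),jar=(213,130),marker=(354,150),magfoot=(217,205)).items():
    print(n,onplane(ct,[p],0.014)[0].round(3))
print("bar",tri([ct,cs],[(193,174),(290,118)]))
o=get_obs();R=o["ee_rot"];Cw=-cw[2].T@cw[3];print("cam in tool",R.T@(Cw-o["eef_pos"]),"\n",R.T@cw[2].T)
def z(I,x,y,w,h,k,n): cv2.imwrite(n,cv2.resize(I[y:y+h,x:x+w],None,fx=k,fy=k,interpolation=cv2.INTER_CUBIC))
z(T,160,150,110,100,7,"pics/b_top.png");z(S,235,95,100,110,5,"pics/b_scene.png")
E
```

```text
teal1 [ 0.442 -0.098  0.014]
white1 [ 0.466 -0.214  0.014]
white2 [ 0.601 -0.097  0.014]
teal2 [ 0.606 -0.26   0.014]
black [ 0.336 -0.103  0.014]
orange [ 0.313 -0.202  0.014]
blue [ 0.74  -0.093  0.014]
beaker [0.816 0.04  0.014]
jar [0.792 0.158 0.014]
marker [ 0.73  -0.243  0.014]
magfoot [0.574 0.139 0.014]
bar [0.59778907 0.15291277 0.25341029]
cam in tool [-0.00037838 -0.08277678 -0.06912758] 
 [[ 9.99999931e-01 -3.38546564e-04  1.52948673e-04]
 [ 2.71625336e-04  9.47194901e-01  3.20658300e-01]
 [-2.53429969e-04 -3.20658236e-01  9.47194928e-01]]
```

View pics/b_top.png

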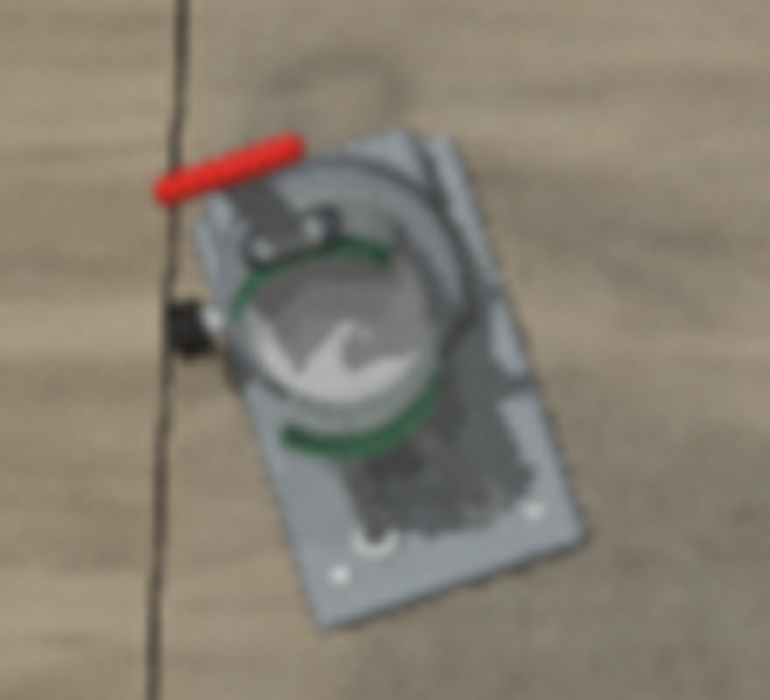

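View pics/b_scene.png

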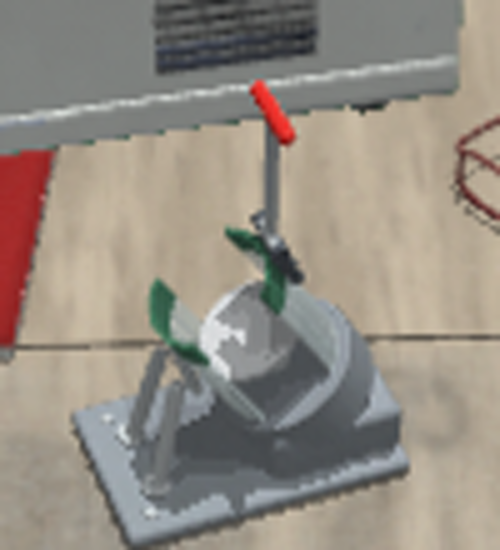

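```bash
python3 - <<'E'
from h import *
ct,cs=cam("top"),cam("scene")
for n,a,b in [("eye1",(525,284),(160,300)),("eye1b",(525,284),(160,345)),("eye2",(553,262),(160,345)),("eye2b",(553,262),(160,300)),("post",(515,182),(278,320)),("base corner",(408,197),(180,420))]:
    P=tri([ct,cs],[a,b]);print(n,P.round(3),(proj(ct,P)-a).round(1),(proj(cs,P)-b).round(1))
F=[(206,239.7),(244,227.4),(188,183)]
P=onplane(ct,F,0.012);print(P.round(4))
d=P[1]-P[0];print(np.degrees(np.arctan2(d[1],d[0])),np.linalg.norm(d)); d=P[2]-P[0];print(np.degrees(np.arctan2(d[1],d[0])),np.linalg.norm(d))
P=onplane(ct,[(183,177),(203,170.5)],0.253);d=P[0]-P[1];print(P,np.degrees(np.arctan2(d[1],d[0]))-90)
E
```

```text
eye1 [ 0.358 -0.468  0.393] [[0.2 0.5]] [[ 0.5 -0.1]]
eye1b [ 0.353 -0.514  0.318] [[0.9 2.5]] [[ 2.8 -0.4]]
eye2 [ 0.38  -0.54   0.378] [[3.9 9.3]] [[10.8 -1.9]]
eye2b [ 0.382 -0.494  0.441] [[3.  7.4]] [[ 8.1 -1.2]]
post [ 0.553 -0.49   0.356] [[-0.2 -0.8]] [[-0.9  0.2]]
base corner [ 0.466 -0.467  0.015] [[31.9 46.5]] [[ 59.7 -36.5]]
[[0.478  0.1671 0.012 ]
 [0.5116 0.064  0.012 ]
 [0.6368 0.2233 0.012 ]]
-71.92351547188892 0.10842449096392141
19.47059918412577 0.168466650222368
[[0.5898425  0.17431684 0.253     ]
 [0.60421922 0.13091164 0.253     ]] 18.325965768236628
```

jog_arm:
  xyz:
    - [-3,0,-3.5]
    - [-3,0,-3.5]
    - [-3,0,-3.5]
    - [-3,0,-3]
    - [-3,0,-2]
    - [0,-4,0]
    - [0,-4,0]
    - [0,-4,0]
    - [0,-4,0]
    - [0,-4,0]
    - [0,-4,0]
    - [0,-4,0]
    - [0,-4,0]
    - [0,-4,0]
    - [0,-4,0]
    - [0,-4,0]
    - [0,-4,0]
    - [0,-4,0]
    - [0,-4,0]
    - [0,-4,0]
  dr:
    - [0,0,0]
    - [0,0,0]
    - [0,0,0]
    - [0,0,0]
    - [0,0,0]
    - [0,0,-0.095]
    - [0,0,-0.095]
    - [0,0,-0.095]
    - [0,0,-0.095]
    - [0,0,-0.095]
    - [0,0,-0.095]
    - [0,0,-0.095]
    - [0,0,-0.095]
    - [0,0,-0.095]
    - [0,0,-0.095]
    - [0,0,-0.095]
    - [0,0,-0.095]
    - [0,0,-0.095]
    - [0,0,-0.095]
    - [0,0,-0.095]
  jaw: [0,0,0,0,0,0,0,0,0,0,0,0,0,0,0,0,0,0,0,0]

```text
time_s: 2.65
eef_pos: [0.4472, -0.0088, 0.4587]
ee_rot: [[0.996, 0.084, -0.0], [0.084, -0.996, 0.0], [-0.0, -0.0, -1.0]]
contact_force: [-0.5, 0.1, 1.1]
opening: 0.0854
```

jog_arm:
  xyz:
    - [0,0,0]
    - [0,0,0]
    - [0,0,0]
    - [0,0,0]
    - [0,0,0]
    - [0,0,0]
    - [0,0,0]
    - [0,0,0]
    - [0,0,0]
    - [0,0,0]
    - [0,0,0]
    - [0,0,0]
    - [0,0,0]
    - [2.1,-0.4,3.9]
    - [2.1,-0.4,3.9]
    - [2.1,-0.4,3.9]
    - [2.1,-0.4,3.9]
    - [2.0,-0.4,3.8]
    - [0,0,0]
  dr:
    - [-0.13,0,0]
    - [-0.13,0,0]
    - [-0.13,0,0]
    - [-0.134,0,0]
    - [0,0,-0.14]
    - [0,0,-0.14]
    - [0,0,-0.14]
    - [0,0,-0.14]
    - [0,0,-0.14]
    - [0,0,-0.14]
    - [0,0,-0.14]
    - [0,0,-0.14]
    - [0,0,-0.14]
    - [0,0,-0.14]
    - [0,0,-0.14]
    - [0,0,-0.14]
    - [0,0,-0.14]
    - [0,0,0]
    - [0,0,0]
  jaw: [0,0,0,0,0,0,0,0,0,0,0,0,0,0,0,0,0,0,0]

```text
time_s: 4.55
eef_pos: [0.428, -0.0203, 0.2312]
ee_rot: [[-0.32, 0.947, 0.027], [0.816, 0.29, -0.5], [-0.481, -0.138, -0.866]]
contact_force: [0.5, -0.1, -0.7]
opening: 0.0852
```

```bash
cat >> h.py <<'E'
from scipy.spatial.transform import Rotation as Ro
import json
def magR(psi,tilt=np.radians(30)):
    c,s=np.cos(psi),np.sin(psi);C,S=np.cos(tilt),np.sin(tilt)
    mx=np.array([C*c,C*s,S]);mz=np.array([-S*c,-S*s,C]);my=np.cross(mz,mx)
    return np.c_[mx,my,mz]
def toolR(mR): return np.c_[mR[:,1],mR[:,0],-mR[:,2]]
def plan(p0,R0,p1,R1,step=0.045,ang=0.14,n=None):
    "rows; shift along axes at row start, then turn"
    w=Ro.from_matrix(R0.T@R1).as_rotvec()
    n=n or max(1,int(np.ceil(max(np.linalg.norm(p1-p0)/step,np.linalg.norm(w)/ang))))
    dr=np.round(w/n,3);R=R0.copy();p=np.array(p0,float);xs=[]
    for i in range(n):
        tgt=p0+(p1-p0)*(i+1)/n
        x=np.round(R.T@(tgt-p)*100,1 if n>1 and i<n-1 else 2);xs.append(x.tolist());p=p+R@(x/100);R=R@Ro.from_rotvec(dr).as_matrix()
    print(n,json.dumps(xs),"dr",dr.tolist(),"err mm",((p-p1)*1e3).round(1));return p,R
E
python3 - <<'E'
from h import *
o=get_obs();print(o["q"].round(2))
R=magR(np.radians(19));M=np.array([.5633,.141,.139])
plan(o["eef_pos"],o["ee_rot"],M+.17*R[:,2],toolR(R))
E
```

```text
[ 0.19 -0.36  1.83 -0.53  1.72 -1.78]
6 [[1.1, 1.4, -1.9], [1.2, 1.5, -1.6], [1.5, 1.7, -1.3], [1.5, 1.8, -1.1], [1.7, 1.8, -0.6], [1.75, 1.9, -0.39]] dr [-0.109, 0.083, 0.022] err mm [-0.  0. -0.]
```

jog_arm:
  xyz:
    - [1.1,1.4,-1.9]
    - [1.2,1.5,-1.6]
    - [1.5,1.7,-1.3]
    - [1.5,1.8,-1.1]
    - [1.7,1.8,-0.6]
    - [1.75,1.9,-0.4]
    - [0,0,0]
    - [0,0,0]
  dr:
    - [-0.109,0.083,0.022]
    - [-0.109,0.083,0.022]
    - [-0.109,0.083,0.022]
    - [-0.109,0.083,0.022]
    - [-0.109,0.083,0.022]
    - [-0.109,0.083,0.022]
    - [0,0,0]
    - [0,0,0]
  jaw: [0,0,0,0,0,0,0,0]

```text
time_s: 5.35
eef_pos: [0.4857, 0.1128, 0.2982]
ee_rot: [[-0.327, 0.812, 0.484], [0.945, 0.284, 0.163], [-0.005, 0.51, -0.86]]
contact_force: [0.2, 0.7, -0.3]
opening: 0.0855
```

```bash
python3 - <<'E'
from h import *
o=get_obs();print(o["q"].round(2),o["eef_pos"])
c=cam("wrist");f=grab_frame("wrist");cv2.imwrite("pics/c_wrist.png",f)
import pickle;pickle.dump((c,o),open("c.pkl","wb"))
R=magR(np.radians(19));M=np.array([.5633,.141,.139])
print(toolR(R)-o["ee_rot"])
for k in (0,0.0045):print(proj(c,[M+R@np.array(v) for v in [(0,0,0),(.0355,0,0),(-.0355,0,0),(0,.0355,0),(0,-.0355,0),(.045,0,.0045)]]).round(1))
cv2.imwrite("pics/c_wrist2.png",cv2.resize(f[60:300,130:430],None,fx=2.6,fy=2.4,interpolation=cv2.INTER_CUBIC))
E
```

```text
[ 0.1  -0.58  1.87  0.12  1.32 -1.81] [0.48566756 0.11275709 0.29815164]
[[ 0.0012584   0.00700712 -0.01108648]
 [ 0.00044827 -0.00158243  0.00014546]
 [ 0.00515022 -0.01042289 -0.0061173 ]]
[[280.7 190.6]
 [280.5 236. ]
 [281.  140.9]
 [330.4 190.8]
 [231.1 190.4]
 [280.4 250.2]]
[[280.7 190.6]
 [280.5 236. ]
 [281.  140.9]
 [330.4 190.8]
 [231.1 190.4]
 [280.4 250.2]]
```

View pics/c_wrist.png

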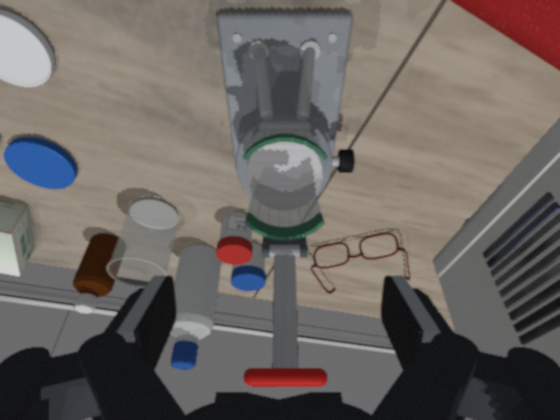

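```bash
python3 - <<'E'
import cv2
f=cv2.imread("pics/c_wrist.png")
cv2.imwrite("pics/c2.png",cv2.resize(f[125:270,225:365],None,fx=4,fy=4,interpolation=cv2.INTER_CUBIC))
E
```

```text
(no output)
```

View pics/c2.png

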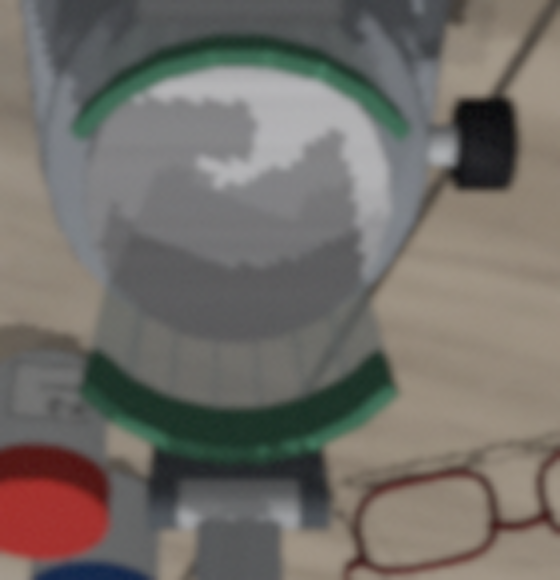

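```bash
cat > fit.py <<'E'
from h import *
import pickle
from scipy.optimize import least_squares
cw,o=pickle.load(open("c.pkl","rb"));ct,cs=cam("top"),cam("scene")
def zz(x,y):return (225+x/4,125+y/4)
obs=[((-.022,-.0316,0),zz(72,135)),((-.022,.0316,0),zz(408,130)),((.022,-.0316,0),zz(82,397)),((.022,.0316,0),zz(397,392)),((-.0385,0,0),zz(240,36)),((.0385,0,0),zz(243,460))]
def model(p,th):
    R=magR(p[3],p[4]);return R
def res(p,full=False):
    R=magR(p[3],np.radians(30));M=p[:3];r=[]
    P=np.array([M+R@np.array(a) for a,b in obs])
    r+=list((proj(cw,P)-np.array([b for a,b in obs])).ravel())
    th=p[4];bar=np.array([.045-.088*np.cos(th),0,.0045+.088*np.sin(th)])
    B=np.array([M+R@(bar+[0,s*.025,0]) for s in(-1,1)])
    r+=list((proj(cw,B)-np.array([(245,377.5),(327,377.5)])).ravel())
    r+=list(2*(proj(ct,B.mean(0))-np.array([(193.0,174.2)])).ravel()*WT)
    r+=list(2*(proj(cs,B.mean(0))-np.array([(289.8,117.8)])).ravel()*WT)
    return np.array(r)
for WT in (0.,.5,1.):
    s=least_squares(res,[.563,.141,.139,.33,2.1]);p=s.x
    print(WT,p.round(4),np.degrees(p[3]).round(2));WT=1.;print(res(p).round(1))
    R=magR(p[3]);
    for rr in (.033,.0345,.0355):
        d=least_squares(lambda d:(proj(cw,p[:3]+R@np.array([rr,0,-d[0]]))-np.array([zz(232,340)])).ravel()[1:],[.045]).x
        print("depth",rr,d)
E
python3 fit.py
```

```text
0.0 [0.5638 0.1444 0.1377 0.3466 2.1758] 19.86
[-3.2  2.4  3.   3.  -3.  -4.8  3.5 -4.  -0.3  3.1 -0.7 -0.5  0.1  0.
  0.4  0.1 -5.5 -7.7  4.7 -1.5]
depth 0.033 [0.05017256]
depth 0.0345 [0.0542872]
depth 0.0355 [0.0570303]
0.5 [0.5625 0.1439 0.1391 0.3454 2.1117] 19.79
[-3.6  2.2  3.3  2.9 -3.4 -4.5  3.7 -3.6 -0.3  2.8 -0.8 -0.  -1.2 -0.4
  1.6 -0.3 -3.9 -2.3 -0.2 -1.2]
depth 0.033 [0.0506828]
depth 0.0345 [0.0547975]
depth 0.0355 [0.05754063]
1.0 [0.5623 0.1437 0.1394 0.342  2.0967] 19.59
[-3.7  2.   3.3  3.  -3.7 -4.6  3.5 -3.5 -0.2  2.7 -1.1  0.1 -1.9 -0.8
  1.5 -0.5 -3.3 -1.1 -1.2 -0.9]
depth 0.033 [0.05076601]
depth 0.0345 [0.05488081]
depth 0.0355 [0.05762401]
```

```bash
sed -i 's/^def res(p,full=False):/def res(p,full=False):\n    xc=p[5];yc=np.sqrt(.0385**2-xc**2);obs=[((sx*xc,sy*yc,0) if k<4 else a,b) for k,(a,b) in enumerate(obs0) for sx,sy in [[(-1,-1),(-1,1),(1,-1),(1,1),(0,0),(0,0)][k]]]/; s/^obs=/obs0=/; s/.33,2.1\]/.33,2.1,.024]/' fit.py; python3 fit.py
```

```text
0.0 [0.5637 0.1443 0.1381 0.3464 2.1627 0.0248] 19.85
[-0.4 -1.4  0.2 -0.7 -0.1 -1.2  0.5 -0.3 -0.2  3.2 -0.7 -0.2 -0.1  0.1
  0.7  0.2 -5.2 -6.7  3.8 -1.5]
depth 0.033 [0.05060524]
depth 0.0345 [0.0547199]
depth 0.0355 [0.057463]
0.5 [0.5625 0.1439 0.1393 0.3452 2.1076 0.0248] 19.78
[-0.7 -1.6  0.4 -0.9 -0.4 -0.9  0.7  0.1 -0.2  3.  -0.8  0.2 -1.3 -0.3
  1.6 -0.1 -3.8 -2.1 -0.4 -1.2]
depth 0.033 [0.05106726]
depth 0.0345 [0.05518197]
depth 0.0355 [0.05792511]
1.0 [0.5624 0.1437 0.1395 0.3418 2.0945 0.0248] 19.59
[-0.8 -1.7  0.4 -0.8 -0.7 -0.9  0.5  0.2 -0.2  2.9 -1.1  0.2 -1.9 -0.7
  1.5 -0.4 -3.3 -1.1 -1.3 -1. ]
depth 0.033 [0.05113436]
depth 0.0345 [0.05524917]
depth 0.0355 [0.05799237]
```

```bash
python3 - <<'E'
from h import *
o=get_obs()
psi=np.radians(19.8);R=toolR(magR(psi,0))
plan(o["eef_pos"],o["ee_rot"],np.array([.442,-.098,.19]),R)
E
```

```text
6 [[-3.1, -2.5, 0.6], [-3.0, -2.4, 0.8], [-3.1, -2.4, 1.1], [-3.1, -2.3, 1.2], [-3.0, -2.1, 1.5], [-3.1, -2.04, 1.59]] dr [0.089, 0.001, -0.002] err mm [ 0. -0.  0.]
```

jog_arm:
  xyz:
    - [-3.1,-2.5,0.6]
    - [-3.0,-2.4,0.8]
    - [-3.1,-2.4,1.1]
    - [-3.1,-2.3,1.2]
    - [-3.0,-2.1,1.5]
    - [-3.1,-2.0,1.6]
    - [0,0,0]
  dr:
    - [0.089,0.001,-0.002]
    - [0.089,0.001,-0.002]
    - [0.089,0.001,-0.002]
    - [0.089,0.001,-0.002]
    - [0.089,0.001,-0.002]
    - [0.089,0.001,-0.002]
    - [0,0,0]
  jaw: [0,0,0,0,0,0,0]

```text
time_s: 6.1
eef_pos: [0.4413, -0.0998, 0.1845]
ee_rot: [[-0.337, 0.942, -0.01], [0.942, 0.337, -0.001], [0.003, -0.01, -1.0]]
contact_force: [-0.5, 1.0, -0.1]
opening: 0.0855
```

```bash
python3 - <<'E'
from h import *
o=get_obs();print(o["q"].round(2),o["eef_pos"])
c=cam("wrist");f=grab_frame("wrist");cv2.imwrite("pics/d_wrist.png",f)
print([(d["conf"],d["extent"]) for d in nets.find_in("wrist","dish_1_mid")])
import pickle;pickle.dump((c,o),open("d.pkl","wb"))
E
```

```text
[-0.3  -0.3   1.81 -0.    1.64 -2.21] [ 0.44128107 -0.09979414  0.18452839]
[]
```

View pics/d_wrist.png

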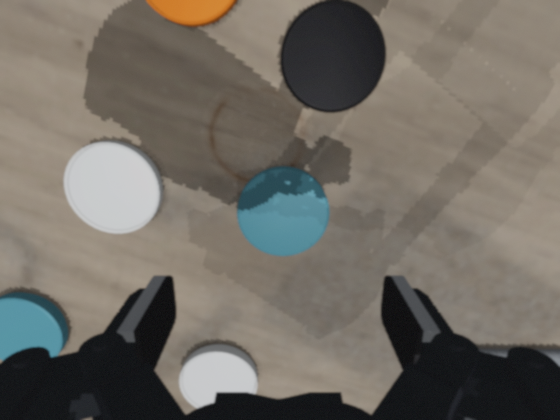

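```bash
cat >> h.py <<'E'
A=np.linspace(0,2*np.pi,72,endpoint=False)
def hullc(c,x,y,r=.033,h=.014,zb=0):
    P=np.array([[x+r*np.cos(a),y+r*np.sin(a),zb+z] for z in(0,h) for a in A])
    return cv2.convexHull(proj(c,P).astype(np.float32))
def dishfit(f,c,seed,kind,r=.033):
    hsv=cv2.cvtColor(f,cv2.COLOR_BGR2HSV)
    if kind=="teal": m=cv2.inRange(hsv,(88,110,30),(108,255,255))
    else: m=cv2.inRange(hsv,(0,0,165),(180,40,255))
    m=cv2.morphologyEx(m,cv2.MORPH_OPEN,np.ones((3,3)))
    n,l,st,ce=cv2.connectedComponentsWithStats(m)
    k=l[int(seed[1]),int(seed[0])];assert k>0
    mm=(l==k).astype(np.uint8);cn=max(cv2.findContours(mm,cv2.RETR_EXTERNAL,cv2.CHAIN_APPROX_NONE)[0],key=cv2.contourArea)
    hu=cv2.convexHull(cn)
    def cen(h): M=cv2.moments(h);return np.array([M["m10"]/M["m00"],M["m01"]/M["m00"]]),M["m00"]
    t,a=cen(hu);p=onplane(c,[seed],.007)[0][:2]
    from scipy.optimize import least_squares
    s=least_squares(lambda q:cen(hullc(c,*q,r=r))[0]-t,p,diff_step=1e-4)
    print("centre px",t.round(1),"area",a,"model",cen(hullc(c,*s.x,r=r))[1]);return s.x
E
python3 - <<'E'
from h import *
import pickle
c,o=pickle.load(open("d.pkl","rb"));f=cv2.imread("pics/d_wrist.png")
for n,s,k in [("teal1",(283,225),"teal"),("white1",(112,190),"white"),("white2",(218,385),"white")]:
    try: p=dishfit(f,c,s,k);print(n,p.round(4))
    except Exception as e: print(n,e)
T=cv2.imread("pics/a_top.png");S=cv2.imread("pics/a_scene.png");ct,cs=cam("top"),cam("scene")
for n,s,s2,k in [("teal1",(304,253),(234,250),"teal"),("white1",(347,244),(242,289),"white"),("white2",(303,195),(294,249),"white"),("teal2",(362,193),(299,303),"teal")]:
    for I,cc,ss in ((T,ct,s),(S,cs,s2)):
        try: print(n,dishfit(I,cc,ss,k).round(4))
        except Exception as e: print(n,"fail")
p=dishfit(f,c,(283,225),"teal");print("in tool mm",(o["ee_rot"].T@(np.r_[p,.007]-o["eef_pos"])*1e3).round(1))
E
```

```text
teal1 
centre px [110.7 187.8] area 6805.5 model 7552.437554264674
white1 [ 0.4684 -0.2144]
centre px [215.9 378.7] area 3221.5 model 4735.755948191509
white2 [ 0.6053 -0.0967]
teal1 fail
centre px [233.9 250.4] area 358.0 model 459.8230195452925
teal1 [ 0.4413 -0.0938]
centre px [347.6 244.1] area 462.5 model 486.8733720523305
white1 [ 0.4661 -0.2171]
centre px [242.2 285.5] area 553.0 model 521.6054883007891
white1 [ 0.4658 -0.2043]
centre px [302.8 194.4] area 428.5 model 461.18780705844983
white2 [ 0.6041 -0.097 ]
centre px [293.9 247.7] area 410.5 model 457.20185139682144
white2 [ 0.6028 -0.0894]
centre px [362.2 192.9] area 333.0 model 466.52676921291277
teal2 [ 0.608  -0.2619]
centre px [298.5 302.5] area 458.5 model 553.9901050846092
teal2 [ 0.6074 -0.2576]Traceback (most recent call last):
  File "<stdin>", line 12, in <module>
  File "h.py", line 46, in dishfit
    k=l[int(seed[1]),int(seed[0])];assert k>0
                                          ^^^
AssertionError
```

```bash
sed -i 's/(88,110,30),(108,255,255)/(85,80,30),(112,255,255)/' h.py; python3 - <<'E'
from h import *
import pickle
c,o=pickle.load(open("d.pkl","rb"));f=cv2.imread("pics/d_wrist.png")
hsv=cv2.cvtColor(f,cv2.COLOR_BGR2HSV);print(hsv[225,283],hsv[185,290],hsv[215,300],hsv[260,283],hsv[190,112],hsv[300,300])
p=dishfit(f,c,(283,235),"teal");print(p,"in tool mm",(o["ee_rot"].T@(np.r_[p,.007]-o["eef_pos"])*1e3).round(1))
T=cv2.imread("pics/a_top.png");print(dishfit(T,cam("top"),(304,255),"teal"))
E
```

```text
[ 96 105 160] [ 96 122  88] [ 97 106 154] [ 17  41 124] [110   4 205] [ 15  31 117]
centre px [282.7 210.8] area 6279.0 model 6763.602012204356
[ 0.44341749 -0.09473495] in tool mm [  3.6   5.4 177.5]
centre px [303.6 253.5] area 423.5 model 481.5589362452738
[ 0.44108114 -0.09746217]
```

```bash
python3 - <<'E'
from h import *
import pickle
c,o=pickle.load(open("d.pkl","rb"));f=cv2.imread("pics/d_wrist.png")
for zt in (.05,.055,.06,.065,.073):
  for y in (-.011,0,.011):
    P=[o["eef_pos"]+o["ee_rot"]@np.array([s*.0427,y,zt]) for s in(-1,1)]
    print(zt,y,proj(c,P).round(0).tolist())
cv2.imwrite("pics/d2.png",cv2.resize(f[260:400,90:480],None,fx=2,fy=2))
E
```

```text
0.05 -0.011 [[164.0, 283.0], [391.0, 283.0]]
0.05 0 [[167.0, 308.0], [388.0, 308.0]]
0.05 0.011 [[169.0, 332.0], [385.0, 332.0]]
0.055 -0.011 [[168.0, 277.0], [387.0, 277.0]]
0.055 0 [[170.0, 301.0], [384.0, 301.0]]
0.055 0.011 [[173.0, 324.0], [382.0, 324.0]]
0.06 -0.011 [[171.0, 270.0], [384.0, 270.0]]
0.06 0 [[174.0, 294.0], [381.0, 294.0]]
0.06 0.011 [[176.0, 317.0], [379.0, 317.0]]
0.065 -0.011 [[175.0, 264.0], [380.0, 264.0]]
0.065 0 [[177.0, 288.0], [378.0, 288.0]]
0.065 0.011 [[179.0, 310.0], [376.0, 310.0]]
0.073 -0.011 [[180.0, 256.0], [375.0, 256.0]]
0.073 0 [[182.0, 278.0], [373.0, 278.0]]
0.073 0.011 [[184.0, 299.0], [371.0, 299.0]]
```

View pics/d2.png

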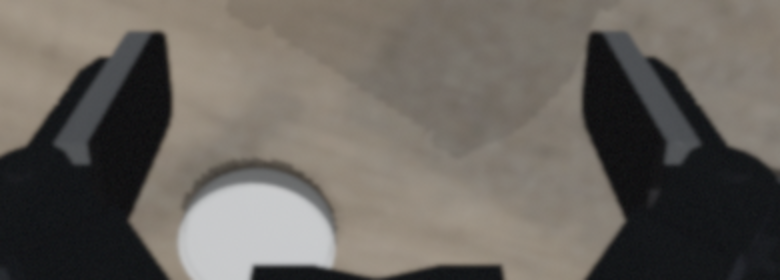

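```bash
python3 - <<'E'
from h import *
o=get_obs()
R=toolR(magR(np.radians(19.8),0))
plan(o["eef_pos"],o["ee_rot"],np.array([.4434,-.0947,.085]),R)
E
```

```text
3 [[0.1, 0.1, 3.4], [0.0, 0.0, 3.4], [0.1, 0.09, 3.42]] dr [-0.0, -0.001, -0.0] err mm [0. 0. 0.]
```

jog_arm:
  xyz:
    - [0.1,0.1,3.4]
    - [0,0,3.4]
    - [0.1,0.1,3.4]
    - [0,0,0]
    - [0,0,0]
    - [0,0,0]
  dr:
    - [0,-0.001,0]
    - [0,0,0]
    - [0,0,0]
    - [0,0,0]
    - [0,0,0]
    - [0,0,0]
  jaw: [0,0,0,0,0,0]

```text
time_s: 6.8
eef_pos: [0.4451, -0.0941, 0.0886]
ee_rot: [[-0.341, 0.94, 0.005], [0.94, 0.341, -0.001], [-0.002, 0.005, -1.0]]
contact_force: [0.2, -0.3, 0.2]
opening: 0.0853
```

```bash
python3 - <<'E'
from h import *
o=get_obs()
R=toolR(magR(np.radians(19.8),0))
print(o["eef_pos"],o["qd"].round(3))
c=cam("wrist");f=grab_frame("wrist");cv2.imwrite("pics/e_wrist.png",f)
plan(o["eef_pos"],o["ee_rot"],np.array([.4434,-.0947,.068]),R)
print(proj(c,[(.4434,-.0947,.014)]))
hu=hullc(c,.4434,-.0947);cv2.polylines(f,[hu.astype(np.int32)],True,(0,0,255),1);cv2.imwrite("pics/e2.png",f)
E
```

```text
[ 0.4451079  -0.09413986  0.08863997] [-0.006 -0.005 -0.005  0.001 -0.005 -0.001]
1 [[0.01, -0.19, 2.06]] dr [0.005, 0.002, 0.002] err mm [-0. -0.  0.]
[[277.99781957 271.89397357]]
```

View pics/e2.png

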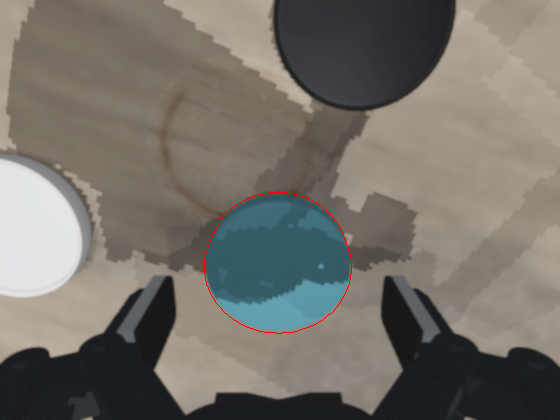

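jog_arm:
  xyz:
    - [0,-0.2,1.0]
    - [0,0,1.0]
    - [0,0,0]
    - [0,0,0]
  dr:
    - [0.005,0.002,0.002]
    - [0,0,0]
    - [0,0,0]
    - [0,0,0]
  jaw: [0,0,0,0]

```text
time_s: 7.25
eef_pos: [0.4414, -0.0947, 0.0651]
ee_rot: [[-0.338, 0.941, -0.006], [0.941, 0.338, 0.001], [0.003, -0.005, -1.0]]
contact_force: [0.0, -0.2, 1.3]
opening: 0.0852
```

jog_arm:
  xyz:
    - [0,0,0]
    - [0,0,0]
  dr:
    - [0,0,0]
    - [0,0,0]
  jaw: [0,0]

```text
time_s: 7.45
eef_pos: [0.442, -0.0949, 0.066]
ee_rot: [[-0.338, 0.941, -0.004], [0.941, 0.338, 0.001], [0.002, -0.003, -1.0]]
contact_force: [0.5, -0.3, 0.1]
opening: 0.0854
```

jog_arm:
  xyz:
    - [0,0.1,-0.2]
    - [0,0,0]
    - [0,0,0]
    - [0,0,0]
    - [0,0,0]
    - [0,0,0]
    - [0,0,0]
  dr:
    - [0,0,0]
    - [0,0,0]
    - [0,0,0]
    - [0,0,0]
    - [0,0,0]
    - [0,0,0]
    - [0,0,0]
  jaw: [30,50,90,90,90,90,90]
  force: 35

```text
time_s: 8.15
eef_pos: [0.4433, -0.0946, 0.0687]
ee_rot: [[-0.338, 0.941, -0.003], [0.941, 0.338, 0.0], [0.001, -0.002, -1.0]]
contact_force: [-1.2, 0.8, 5.6]
opening: 0.0635
```

```bash
python3 - <<'E'
from h import *
o=get_obs();print(o["eef_pos"],o["opening"])
c=cam("wrist");f=grab_frame("wrist");cv2.imwrite("pics/f.png",f)
p=dishfit(f,c,(283,320),"teal");print(p,"in tool mm",(o["ee_rot"].T@(np.r_[p,.007]-o["eef_pos"])*1e3).round(1))
E
```

```text
[ 0.44328604 -0.09459569  0.0686809 ] 0.06351086871190184
centre px [278.1 290.8] area 18923.0 model 20371.180953111383
[ 0.44301854 -0.09429706] in tool mm [ 0.3 -0.  61.7]
```

View pics/f.png

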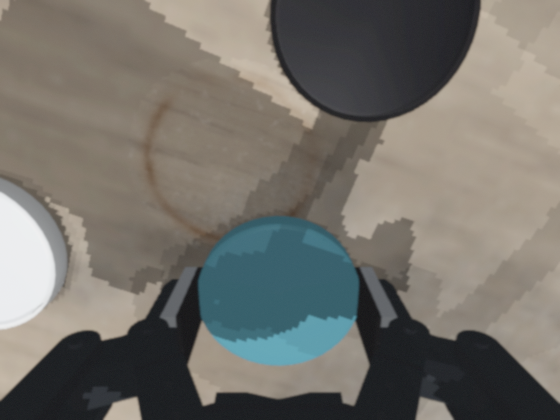

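```bash
cat >> h.py <<'E'
M=np.array([.5635,.144,.1385]);PSI=np.radians(19.8);MR=magR(PSI);DT=np.array([0.,0,.0615])
def tcp_for(v,dt=DT):  # dish mid at mouth coords v
    return M+MR@np.array(v)-toolR(MR)@dt
E
python3 - <<'E'
from h import *
o=get_obs()
p,R=plan(o["eef_pos"],o["ee_rot"],np.array([.45,-.05,.29]),toolR(MR))
plan(p,R,tcp_for([0,0,.045]),toolR(MR))
E
```

```text
6 [[0.7, 0.3, -3.7], [0.6, 0.7, -3.6], [0.7, 1.0, -3.6], [0.7, 1.3, -3.5], [0.6, 1.6, -3.3], [0.7, 1.89, -3.2]] dr [-0.088, -0.0, -0.0] err mm [0. 0. 0.]
5 [[2.9, 1.5, 2.2], [2.9, 1.4, 2.2], [2.8, 1.5, 2.3], [2.9, 1.5, 2.2], [2.91, 1.42, 2.22]] dr [0.0, -0.0, -0.0] err mm [-0.  0.  0.]
```

jog_arm:
  xyz:
    - [0,0,-1.5]
    - [0,0,-2.5]
    - [0.7,0.5,-3.5]
    - [0.8,0.8,-3.5]
    - [0.9,1.2,-3.4]
    - [0.8,1.6,-3.4]
    - [0.8,1.9,-2.8]
    - [2.9,1.6,2.1]
    - [2.9,1.5,2.2]
    - [2.8,1.5,2.2]
    - [2.9,1.5,2.2]
    - [2.9,1.4,2.2]
    - [0,0,0]
    - [0,0,0]
    - [0,0,0]
  dr:
    - [0,0,0]
    - [-0.088,0,0]
    - [-0.088,0,0]
    - [-0.088,0,0]
    - [-0.088,0,0]
    - [-0.088,0,0]
    - [-0.088,0,0]
    - [0,0,0]
    - [0,0,0]
    - [0,0,0]
    - [0,0,0]
    - [0,0,0]
    - [0,0,0]
    - [0,0,0]
    - [0,0,0]
  jaw: [90,90,90,90,90,90,90,90,90,90,90,90,90,90,90]

```text
time_s: 9.7
eef_pos: [0.508, 0.1235, 0.2294]
ee_rot: [[-0.337, 0.815, 0.471], [0.941, 0.291, 0.17], [0.002, 0.501, -0.866]]
contact_force: [-0.5, -0.5, -0.5]
opening: 0.0637
```

```bash
python3 - <<'E'
from h import *
o=get_obs();print(o["eef_pos"],o["opening"],(o["ee_rot"]-toolR(MR)).round(3).tolist())
c=cam("wrist");f=grab_frame("wrist");cv2.imwrite("pics/g.png",f);cv2.imwrite("pics/g_s.png",grab_frame("scene"))
import pickle;pickle.dump((c,o),open("g.pkl","wb"))
print("dish in mouth mm",(MR.T@(o["eef_pos"]+o["ee_rot"]@DT-M)*1e3).round(1))
for r,col in((.0355,(0,0,255)),(.0385,(0,255,255))):
    cv2.polylines(f,[proj(c,[M+MR@np.array([r*np.cos(a),r*np.sin(a),0]) for a in A]).astype(np.int32)],True,col,1)
cv2.imwrite("pics/g2.png",f)
plan(o["eef_pos"],o["ee_rot"],tcp_for([0,0,.02]),toolR(MR))
E
```

```text
[0.5079823  0.12347662 0.22943535] 0.06367766361272435 [[0.001, 0.0, 0.0], [0.0, -0.002, 0.001], [0.002, 0.001, 0.0]]
dish in mouth mm [-5.7 -0.4 46.8]
1 [[0.05, 0.58, 2.69]] dr [0.001, -0.001, -0.002] err mm [ 0.  0. -0.]
```

View pics/g2.png

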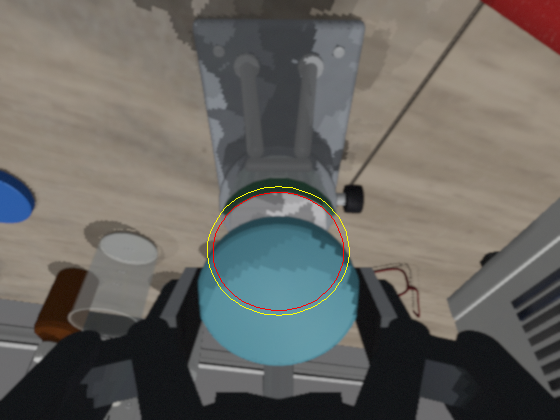

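```bash
python3 - <<'E'
import cv2
f=cv2.imread("pics/g.png");g=cv2.imread("pics/g2.png")
import numpy as np
cv2.imwrite("pics/g3.png",np.vstack([cv2.resize(x[155:245,190:370],None,fx=4,fy=3.3,interpolation=cv2.INTER_CUBIC) for x in(f,g)]))
E
```

```text
(no output)
```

View pics/g3.png

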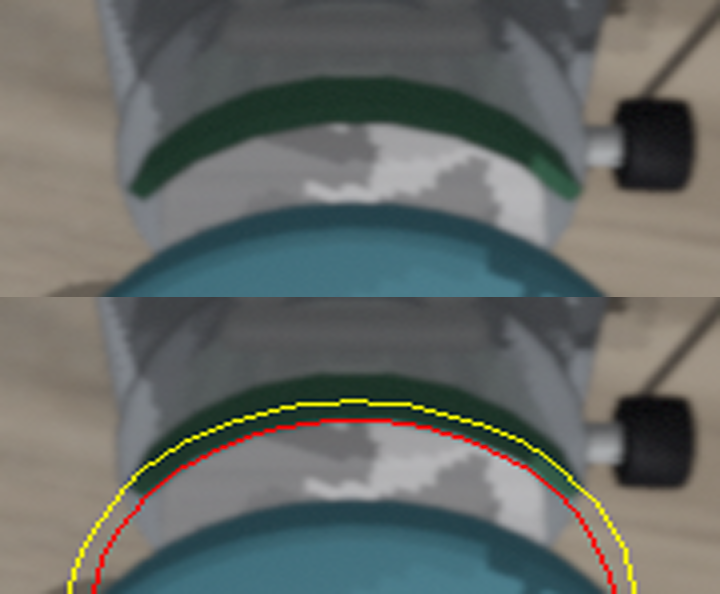

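jog_arm:
  xyz:
    - [0,0.5,1.3]
    - [0,0,1.3]
    - [0,0,0]
    - [0,0,0]
    - [0,0,0]
  dr:
    - [0,0,-0.002]
    - [0,0,0]
    - [0,0,0]
    - [0,0,0]
    - [0,0,0]
  jaw: [90,90,90,90,90]

```text
time_s: 10.3
eef_pos: [0.5243, 0.1297, 0.2096]
ee_rot: [[-0.339, 0.814, 0.471], [0.941, 0.293, 0.171], [0.001, 0.501, -0.866]]
contact_force: [0.7, 0.5, 0.6]
opening: 0.0634
```

```bash
cat > st.py <<'E'
from h import *
o=get_obs();print(o["time_s"],"dish in mouth mm",(MR.T@(o["eef_pos"]+o["ee_rot"]@DT-M)*1e3).round(2),"rot",Ro.from_matrix(o["ee_rot"].T@toolR(MR)).as_rotvec().round(4),"F mouth",(MR.T@o["contact_force"]).round(1),o["opening"].round(4),"qd",np.abs(o["qd"]).max().round(3))
E
python3 st.py
```

```text
Traceback (most recent call last):
  File "st.py", line 2, in <module>
    o=get_obs();print(o["time_s"],"dish in mouth mm",(MR.T@(o["eef_pos"]+o["ee_rot"]@DT-M)*1e3).round(2),"rot",Ro.from_matrix(o["ee_rot"].T@toolR(MR)).as_rotvec().round(4),"F mouth",(MR.T@o["contact_force"]).round(1),o["opening"].round(4),"qd",np.abs(o["qd"]).max().round(3))
                                                                                                                                                                                                                         ^^^^^^^^^^^^^^^^^^
AttributeError: 'float' object has no attribute 'round'
```

```bash
sed -i 's/o\["opening"\].round(4)/round(o["opening"],4)/' st.py; python3 st.py
```

```text
10.3 dish in mouth mm [-0.55 -0.09 20.93] rot [ 0.001  -0.0012 -0.0002] F mouth [1.  0.2 0.1] 0.0634 qd 0.006
```

jog_arm:
  xyz:
    - [0,0.05,0.8]
    - [0,0,0.8]
    - [0,0,0.8]
    - [0,0,0.8]
    - [0,0,0]
    - [0,0,0]
  dr:
    - [0,0,0]
    - [0,0,0]
    - [0,0,0]
    - [0,0,0]
    - [0,0,0]
    - [0,0,0]
  jaw: [90,90,90,90,90,90]

```text
time_s: 10.9
eef_pos: [0.5397, 0.1357, 0.1812]
ee_rot: [[-0.34, 0.815, 0.47], [0.941, 0.294, 0.171], [0.001, 0.5, -0.866]]
contact_force: [-0.4, -0.9, 0.1]
opening: 0.0635
```

```bash
python3 st.py
```

```text
10.9 dish in mouth mm [ -0.53   0.31 -11.95] rot [-0.0003 -0.0017  0.0002] F mouth [-0.6 -0.7  0.4] 0.0635 qd 0.013
```

jog_arm:
  xyz:
    - [0,0.05,0.8]
    - [0,0,0.8]
    - [0,0,0.8]
    - [0,0,0]
    - [0,0,0]
  dr:
    - [0,0,0]
    - [0,0,0]
    - [0,0,0]
    - [0,0,0]
    - [0,0,0]
  jaw: [90,90,90,90,90]

```text
time_s: 11.4
eef_pos: [0.5514, 0.1399, 0.1606]
ee_rot: [[-0.34, 0.815, 0.47], [0.941, 0.294, 0.171], [0.001, 0.5, -0.866]]
contact_force: [0.3, -0.5, -0.4]
opening: 0.0636
```

```bash
python3 st.py
```

```text
11.4 dish in mouth mm [ -0.05   0.32 -35.94] rot [-0.0003 -0.0017  0.0001] F mouth [-0.1 -0.6 -0.4] 0.0636 qd 0.014
```

jog_arm:
  xyz:
    - [0,0,0.2]
    - [0,0,0.2]
    - [0,0,0]
    - [0,0,0]
  dr:
    - [0,0,0]
    - [0,0,0]
    - [0,0,0]
    - [0,0,0]
  jaw: [90,90,90,90]

```text
time_s: 11.8
eef_pos: [0.5534, 0.1405, 0.1588]
ee_rot: [[-0.34, 0.814, 0.471], [0.941, 0.293, 0.171], [0.001, 0.501, -0.865]]
contact_force: [-5.1, -0.8, 3.6]
opening: 0.0636
```

```bash
python3 st.py
```

```text
11.8 dish in mouth mm [  1.05   0.19 -38.56] rot [ 0.0016 -0.0012  0.0003] F mouth [-2.6  1.   5.7] 0.0636 qd 0.002
```

```bash
python3 - <<'E'
from h import *
f=grab_frame("wrist");cv2.imwrite("pics/i.png",f);s=grab_frame("scene");cv2.imwrite("pics/i_s.png",cv2.resize(s[90:220,220:350],None,fx=5,fy=4.5,interpolation=cv2.INTER_CUBIC))
E
python3 st.py
```

```text
11.9 dish in mouth mm [  1.07   0.18 -38.56] rot [ 0.0017 -0.0012  0.0004] F mouth [-2.7  0.4  5.7] 0.0638 qd 0.001
```

View pics/i.png

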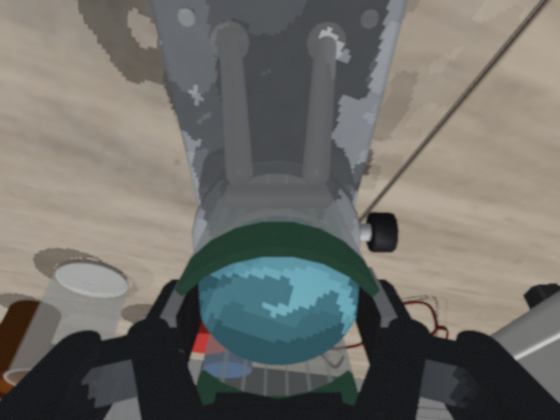

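View pics/i_s.png

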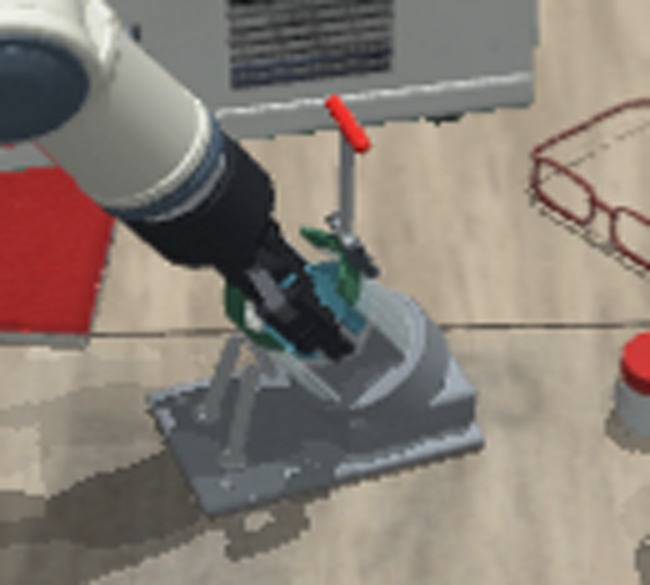

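jog_arm:
  xyz:
    - [0,-0.05,-0.1]
    - [0,0,0]
    - [0,0,0]
    - [0,0,0]
    - [0,0,0]
  dr:
    - [0,0,0]
    - [0,0,0]
    - [0,0,0]
    - [0,0,0]
    - [0,0,0]
  jaw: [90,70,40,15,15]

```text
time_s: 12.4
eef_pos: [0.5525, 0.1402, 0.1583]
ee_rot: [[-0.34, 0.814, 0.47], [0.941, 0.293, 0.171], [0.001, 0.501, -0.866]]
contact_force: [0.0, -0.4, -0.1]
opening: 0.0807
```

```bash
python3 st.py;python3 - <<'E'
from h import *
f=grab_frame("wrist");cv2.imwrite("pics/j.png",f)
E
```

```text
12.4 dish in mouth mm [ -0.14   0.29 -38.54] rot [ 0.0007 -0.0015  0.0002] F mouth [-0.1 -0.3  0. ] 0.0807 qd 0.002
```

View pics/j.png

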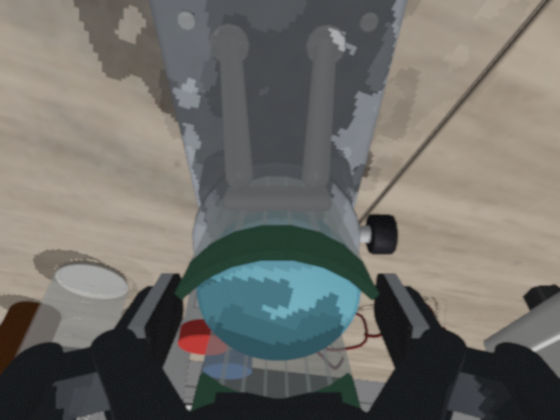

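jog_arm:
  xyz:
    - [0,0,-1.5]
    - [0,0,-3]
    - [0,0,-4]
    - [0,0,-4]
    - [0,0,0]
    - [0,0,0]
    - [0,0,0]
  dr:
    - [0,0,0]
    - [0,0,0]
    - [0,0,0]
    - [0,0,0]
    - [0,0,0]
    - [0,0,0]
    - [0,0,0]
  jaw: [15,15,15,0,0,0,0]

```text
time_s: 13.15
eef_pos: [0.4935, 0.1188, 0.2652]
ee_rot: [[-0.34, 0.815, 0.469], [0.941, 0.294, 0.171], [0.002, 0.499, -0.867]]
contact_force: [-0.0, 0.6, -0.6]
opening: 0.0854
```

```bash
python3 - <<'E'
from h import *
import pickle
o=get_obs();c=cam("wrist");f=grab_frame("wrist");cv2.imwrite("pics/k.png",f);pickle.dump((c,o),open("k.pkl","wb"))
print(o["eef_pos"])
def circ(r,z,x=0,y=0):return proj(c,[M+MR@np.array([x+r*np.cos(a),y+r*np.sin(a),z]) for a in A]).astype(np.int32)
g=f.copy()
cv2.polylines(g,[circ(.0355,0)],True,(0,0,255),1);cv2.polylines(g,[circ(.033,-.0315)],True,(0,255,255),1)
cv2.imwrite("pics/k2.png",np.hstack([cv2.resize(x[130:290,210:350],None,fx=2.8,fy=3.5,interpolation=cv2.INTER_CUBIC) for x in(f,g)]))
E
```

```text
[0.49351751 0.11884308 0.26517528]
```

View pics/k2.png

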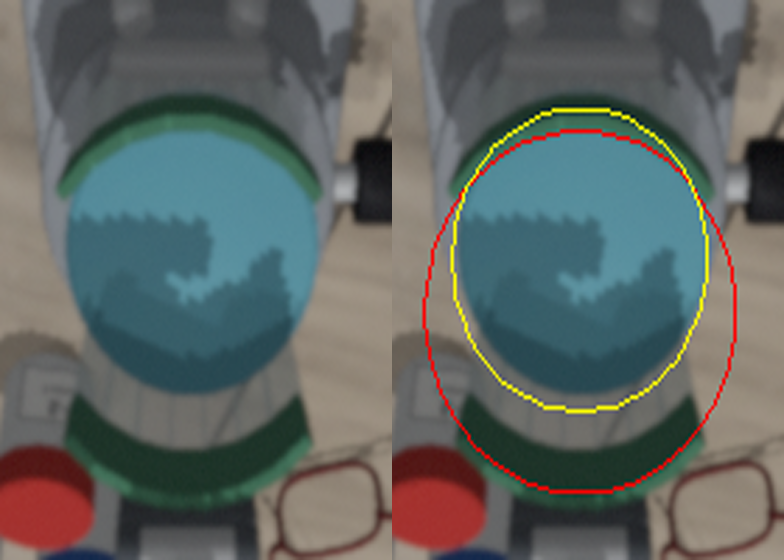

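```bash
cat > dz.py <<'E'
from h import *
import pickle,sys
from scipy.optimize import least_squares
def fitdepth(c,f,kind,seed,ymin,rng):
    hsv=cv2.cvtColor(f,cv2.COLOR_BGR2HSV)
    m=cv2.inRange(hsv,(85,70,30),(112,255,255)) if kind=="teal" else cv2.inRange(hsv,(0,0,150),(180,40,255))
    m=cv2.morphologyEx(m,cv2.MORPH_OPEN,np.ones((3,3)))
    l=cv2.connectedComponents(m)[1];k=l[seed[1],seed[0]];assert k
    cn=max(cv2.findContours((l==k).astype(np.uint8),cv2.RETR_EXTERNAL,cv2.CHAIN_APPROX_NONE)[0],key=cv2.contourArea)
    pts=cv2.convexHull(cn).reshape(-1,2).astype(float);pts=cn.reshape(-1,2).astype(float)
    pts=pts[pts[:,1]>ymin]
    def res(q,ret=False):
        P=proj(c,[M+MR@np.array([q[0]+.033*np.cos(a),q[1]+.033*np.sin(a),q[2]]) for a in np.linspace(0,2*np.pi,360)])
        d=np.linalg.norm(pts[:,None]-P[None],axis=2);i=d.argmin(1)
        ce=P.mean(0);s=np.sign(np.linalg.norm(pts-ce,axis=1)-np.linalg.norm(P[i]-ce,axis=1))
        return s*d.min(1)-0.5*0
    s=least_squares(res,[0,0,rng],x_scale=[.01,.01,.01],diff_step=1e-3,loss="soft_l1")
    print("free",(s.x*1e3).round(1),"rms",np.sqrt((res(s.x)**2).mean()).round(2),len(pts))
    for x in (-.0025,-.0015,0):
        s=least_squares(lambda q:res([x,q[0],q[1]]),[0,rng],x_scale=[.01,.01],diff_step=1e-3,loss="soft_l1")
        print(x,(s.x*1e3).round(1),"rms",np.sqrt((res([x,*s.x])**2).mean()).round(2))
if __name__=="__main__":
    c,o=pickle.load(open("k.pkl","rb"));f=cv2.imread("pics/k.png");fitdepth(c,f,"teal",(277,180),190,-.0315)
E
python3 dz.py
```

```text
free [ -1.5   0.7 -39.6] rms 0.38 140
-0.0025 [  0.6 -38.1] rms 0.47
-0.0015 [  0.7 -39.7] rms 0.38
0 [  0.6 -42.5] rms 0.46
```

```bash
python3 - <<'E'
from h import *
o=get_obs();R1=toolR(magR(PSI,0))
p,R=plan(o["eef_pos"],o["ee_rot"],np.array([.50,.03,.25]),toolR(magR(PSI,.3)))
p,R=plan(p,R,np.array([.605,-.0967,.12]),R1)
E
```

```text
3 [[-2.9, -0.9, 0.0], [-2.8, -1.0, 0.1], [-2.88, -0.89, 0.17]] dr [0.074, -0.001, 0.0] err mm [-0.  0. -0.]
5 [[-3.1, 0.3, 2.8], [-3.1, 0.5, 2.8], [-3.1, 0.6, 2.8], [-3.1, 0.8, 2.7], [-3.07, 0.97, 2.65]] dr [0.06, 0.0, -0.0] err mm [ 0. -0.  0.]
```

jog_arm:
  xyz:
    - [-2.9,-0.9,0]
    - [-2.8,-1,0.1]
    - [-2.9,-0.9,0.2]
    - [-3.1,0.3,2.8]
    - [-3.1,0.5,2.8]
    - [-3.1,0.6,2.8]
    - [-3.1,0.8,2.7]
    - [-3.1,1,2.6]
    - [0,0,0]
    - [0,0,0]
    - [0,0,0]
    - [0,0,0]
  dr:
    - [0.074,0,0]
    - [0.074,0,0]
    - [0.074,0,0]
    - [0.06,0,0]
    - [0.06,0,0]
    - [0.06,0,0]
    - [0.06,0,0]
    - [0.06,0,0]
    - [0,0,0]
    - [0,0,0]
    - [0,0,0]
    - [0,0,0]
  jaw: [0,0,0,0,0,0,0,0,0,0,0,0]

```text
time_s: 14.4
eef_pos: [0.6063, -0.096, 0.1246]
ee_rot: [[-0.34, 0.94, 0.006], [0.94, 0.34, 0.001], [-0.001, 0.006, -1.0]]
contact_force: [0.5, 0.1, 0.0]
opening: 0.0855
```

```bash
cat > pick.py <<'E'
import sys
from h import *
kind=sys.argv[1];seed=(int(sys.argv[2]),int(sys.argv[3]));name=sys.argv[4]
o=get_obs();c=cam("wrist");f=grab_frame("wrist");print(o["eef_pos"].round(4),"q6",o["q"][5].round(2))
cv2.imwrite(f"pics/{name}.png",f)
p=dishfit(f,c,seed,kind);print("dish",p.round(4),"in tool mm",(o["ee_rot"].T@(np.r_[p,.007]-o["eef_pos"])*1e3).round(1))
cv2.polylines(f,[hullc(c,*p).astype(np.int32)],True,(0,0,255),1);cv2.imwrite(f"pics/{name}_o.png",f)
plan(o["eef_pos"],o["ee_rot"],np.r_[p,.068],toolR(magR(PSI,0)))
E
python3 pick.py white 278 260 l
```

```text
[ 0.6063 -0.096   0.1246] q6 -2.13
centre px [280.9 234.9] area 10244.5 model 11225.263566323323
dish [ 0.6052 -0.0945] in tool mm [  1.8  -1.2 117.6]
2 [[0.1, -0.0, 2.8], [0.08, -0.08, 2.86]] dr [0.003, 0.0, 0.001] err mm [-0. -0.  0.]
```

View pics/l_o.png

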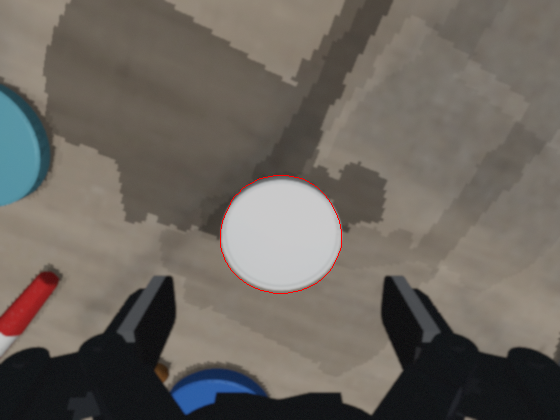

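jog_arm:
  xyz:
    - [0.1,-0.1,2.7]
    - [0.1,0,2.6]
    - [0,0,0]
    - [0,0,0]
    - [0,0,0]
    - [0,0,0]
  dr:
    - [0.003,0,0.001]
    - [0,0,0]
    - [0,0,0]
    - [0,0,0]
    - [0,0,0]
    - [0,0,0]
  jaw: [0,0,0,0,0,0]

```text
time_s: 15.05
eef_pos: [0.6054, -0.0951, 0.0714]
ee_rot: [[-0.339, 0.941, 0.003], [0.941, 0.339, 0.0], [-0.001, 0.002, -1.0]]
contact_force: [0.4, -0.2, 0.5]
opening: 0.0854
```

```bash
python3 pick.py white 278 300 m
```

```text
[ 0.6054 -0.0951  0.0714] q6 -2.13
centre px [279.3 287.9] area 17635.0 model 19638.824411201058
dish [ 0.6057 -0.0943] in tool mm [ 0.7  0.3 64.4]
1 [[0.07, 0.05, 0.34]] dr [0.002, 0.001, -0.0] err mm [ 0.  0. -0.]
```

jog_arm:
  xyz:
    - [0.05,0.05,0.3]
    - [0,0,0]
    - [0,0,0]
    - [0,0,0]
    - [0,0,0]
    - [0,0,0]
    - [0,0,0]
    - [0,0,0]
  dr:
    - [0.002,0,0]
    - [0,0,0]
    - [0,0,0]
    - [0,0,0]
    - [0,0,0]
    - [0,0,0]
    - [0,0,0]
    - [0,0,0]
  jaw: [0,0,30,50,90,90,90,90]
  force: 35

```text
time_s: 15.9
eef_pos: [0.6052, -0.0945, 0.0668]
ee_rot: [[-0.339, 0.941, -0.001], [0.941, 0.339, -0.0], [0.0, -0.001, -1.0]]
contact_force: [0.9, -1.7, 5.0]
opening: 0.0637
```

```bash
python3 pick.py white 278 300 n; python3 - <<'E'
from h import *
o=get_obs();print(o["opening"])
p,R=plan(o["eef_pos"],o["ee_rot"],np.array([.50,.0,.29]),toolR(magR(PSI,.3)),step=.04)
p,R=plan(p,R,tcp_for([0,0,.045]),toolR(MR),step=.04)
E
```

```text
[ 0.6052 -0.0945  0.0668] q6 -2.13
centre px [278.1 295.6] area 18470.5 model 20763.275731886737
dish [ 0.606  -0.0939] in tool mm [ 0.3  1.1 59.7]
1 [[0.03, 0.1, -0.13]] dr [-0.001, -0.0, -0.0] err mm [0. 0. 0.]
0.06399641822993095
7 [[1.8, -1.0, -3.2], [1.8, -0.8, -3.2], [1.7, -0.7, -3.3], [1.8, -0.5, -3.3], [1.8, -0.4, -3.3], [1.8, -0.3, -3.3], [1.76, -0.1, -3.31]] dr [-0.043, -0.0, -0.0] err mm [-0. -0.  0.]
4 [[2.8, 0.9, 1.8], [2.9, 0.8, 1.9], [2.8, 0.6, 1.9], [2.9, 0.6, 1.95]] dr [-0.056, -0.0, -0.0] err mm [-0.  0.  0.]
```

jog_arm:
  xyz:
    - [0,0,-1.5]
    - [1.6,-0.8,-2.5]
    - [1.8,-0.8,-3.2]
    - [1.8,-0.7,-3.2]
    - [1.8,-0.5,-3.3]
    - [1.8,-0.4,-3.3]
    - [1.8,-0.3,-3.2]
    - [1.8,-0.2,-2.4]
    - [2.8,0.9,1.8]
    - [2.9,0.8,1.9]
    - [2.8,0.6,1.9]
    - [2.9,0.6,1.9]
    - [0,0,0]
    - [0,0,0]
    - [0,0,0]
    - [0,0,0]
  dr:
    - [0,0,0]
    - [-0.043,0,0]
    - [-0.043,0,0]
    - [-0.043,0,0]
    - [-0.043,0,0]
    - [-0.043,0,0]
    - [-0.043,0,0]
    - [-0.043,0,0]
    - [-0.056,0,0]
    - [-0.056,0,0]
    - [-0.056,0,0]
    - [-0.056,0,0]
    - [0,0,0]
    - [0,0,0]
    - [0,0,0]
    - [0,0,0]
  jaw: [90,90,90,90,90,90,90,90,90,90,90,90,90,90,90,90]

```text
time_s: 17.55
eef_pos: [0.5171, 0.1257, 0.2289]
ee_rot: [[-0.337, 0.815, 0.47], [0.941, 0.292, 0.169], [0.001, 0.5, -0.866]]
contact_force: [-0.0, 0.6, -0.1]
opening: 0.0636
```

```bash
sed -i 's/^DT=.*//; s/DT=np.array(\[0.,0,.0615\])/DT=np.array([0.,.0008,.0598])/' h.py; python3 st.py; python3 - <<'E'
from h import *
o=get_obs();c=cam("wrist");f=grab_frame("wrist");cv2.imwrite("pics/p.png",f)
plan(o["eef_pos"],o["ee_rot"],tcp_for([0,0,.02],DT),toolR(MR))
for r,col in((.0355,(0,0,255)),(.0385,(0,255,255))):
    cv2.polylines(f,[proj(c,[M+MR@np.array([r*np.cos(a),r*np.sin(a),0]) for a in A]).astype(np.int32)],True,col,1)
cv2.imwrite("pics/p2.png",f)
E
```

```text
17.55 dish in mouth mm [ 2.83 -1.48 43.41] rot [-0.0002  0.0002 -0.0016] F mouth [ 0.1  0.6 -0.1] 0.0636 qd 0.003
1 [[0.15, -0.28, 2.34]] dr [-0.0, 0.0, -0.002] err mm [0. 0. 0.]
```

View pics/p2.png

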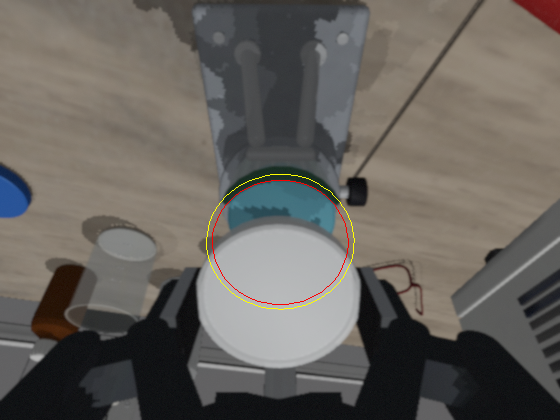

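jog_arm:
  xyz:
    - [0.15,-0.25,1.2]
    - [0,0,1.1]
    - [0,0,0]
    - [0,0,0]
    - [0,0,0]
  dr:
    - [0,0,-0.002]
    - [0,0,0]
    - [0,0,0]
    - [0,0,0]
    - [0,0,0]
  jaw: [90,90,90,90,90]

```text
time_s: 18.1
eef_pos: [0.5249, 0.1312, 0.2065]
ee_rot: [[-0.34, 0.815, 0.469], [0.94, 0.295, 0.17], [0.0, 0.499, -0.867]]
contact_force: [0.2, -0.2, -0.4]
opening: 0.0641
```

```bash
python3 st.py
```

```text
18.1 dish in mouth mm [-0.47  1.14 19.39] rot [-0.0014 -0.001   0.0013] F mouth [-0.1 -0.3 -0.4] 0.0641 qd 0.008
```

jog_arm:
  xyz:
    - [-0.1,0.05,0.5]
    - [0,0,0.8]
    - [0,0,0.8]
    - [0,0,0.7]
    - [0,0,0]
    - [0,0,0]
    - [0,0,0]
  dr:
    - [0,0,0]
    - [0,0,0]
    - [0,0,0]
    - [0,0,0]
    - [0,0,0]
    - [0,0,0]
    - [0,0,0]
  jaw: [90,90,90,90,90,90,90]

```text
time_s: 18.8
eef_pos: [0.5387, 0.1352, 0.1826]
ee_rot: [[-0.34, 0.815, 0.469], [0.94, 0.295, 0.17], [0.0, 0.499, -0.867]]
contact_force: [0.0, 0.1, -0.7]
opening: 0.0638
```

```bash
python3 st.py
```

```text
18.8 dish in mouth mm [ 0.05  0.18 -8.44] rot [-0.0012 -0.001   0.0013] F mouth [-0.3  0.1 -0.6] 0.0638 qd 0.006
```

jog_arm:
  xyz:
    - [0,0,0.6]
    - [0,0,0.6]
    - [0,0,0]
    - [0,0,0]
  dr:
    - [0,0,0]
    - [0,0,0]
    - [0,0,0]
    - [0,0,0]
  jaw: [90,90,90,90]

```text
time_s: 19.2
eef_pos: [0.5442, 0.1373, 0.1715]
ee_rot: [[-0.34, 0.815, 0.468], [0.94, 0.295, 0.17], [0.0, 0.498, -0.867]]
contact_force: [-0.2, -0.2, 0.8]
opening: 0.0635
```

```bash
python3 st.py
```

```text
19.2 dish in mouth mm [ -0.52   0.26 -21.04] rot [-0.0022 -0.0012  0.0012] F mouth [ 0.1 -0.1  0.8] 0.0635 qd 0.007
```

jog_arm:
  xyz:
    - [0,0,0.2]
    - [0,0,0.2]
    - [0,0,0]
    - [0,0,0]
  dr:
    - [0,0,0]
    - [0,0,0]
    - [0,0,0]
    - [0,0,0]
  jaw: [90,90,90,90]

```text
time_s: 19.6
eef_pos: [0.5462, 0.1379, 0.1686]
ee_rot: [[-0.34, 0.815, 0.469], [0.94, 0.295, 0.17], [0.0, 0.499, -0.867]]
contact_force: [0.2, 0.5, -0.4]
opening: 0.0636
```

```bash
python3 st.py
```

```text
19.6 dish in mouth mm [ -0.12   0.19 -24.62] rot [-0.0013 -0.001   0.0013] F mouth [ 0.1  0.4 -0.5] 0.0636 qd 0.002
```

jog_arm:
  xyz:
    - [0,0,0.15]
    - [0,0,0]
    - [0,0,0]
  dr:
    - [0,0,0]
    - [0,0,0]
    - [0,0,0]
  jaw: [90,90,90]

```text
time_s: 19.9
eef_pos: [0.547, 0.1381, 0.1684]
ee_rot: [[-0.34, 0.814, 0.47], [0.94, 0.295, 0.17], [-0.0, 0.5, -0.866]]
contact_force: [-4.8, -1.4, 4.3]
opening: 0.0639
```

```bash
python3 st.py
```

```text
19.9 dish in mouth mm [  0.57   0.1  -25.16] rot [-0.0004 -0.0006  0.0016] F mouth [-2.2  0.3  6.2] 0.0639 qd 0.002
```

jog_arm:
  xyz:
    - [0,0,0.15]
    - [0,0,0]
    - [0,0,0]
  dr:
    - [0,0,0]
    - [0,0,0]
    - [0,0,0]
  jaw: [90,90,90]

```text
time_s: 20.2
eef_pos: [0.5472, 0.1382, 0.1683]
ee_rot: [[-0.341, 0.815, 0.469], [0.94, 0.295, 0.17], [-0.0, 0.499, -0.867]]
contact_force: [-17.5, -4.1, 13.7]
opening: 0.0641
```

```bash
python3 st.py
```

```text
20.2 dish in mouth mm [  0.66   0.11 -25.35] rot [-0.0012 -0.0006  0.002 ] F mouth [-8.6  2.1 20.8] 0.0641 qd 0.002
```

jog_arm:
  xyz:
    - [0,0,-0.2]
    - [0,0,0]
    - [0,0,0]
    - [0,0,0]
    - [0,0,0]
    - [0,0,0]
    - [0,0,-1.5]
    - [0,0,-3]
    - [0,0,-4]
    - [0,0,-3]
    - [0,0,0]
    - [0,0,0]
    - [0,0,0]
  dr:
    - [0,0,0]
    - [0,0,0]
    - [0,0,0]
    - [0,0,0]
    - [0,0,0]
    - [0,0,0]
    - [0,0,0]
    - [0,0,0]
    - [0,0,0]
    - [0,0,0]
    - [0,0,0]
    - [0,0,0]
    - [0,0,0]
  jaw: [90,90,70,40,15,15,15,15,15,0,0,0,0]

```text
time_s: 21.5
eef_pos: [0.4926, 0.1186, 0.2655]
ee_rot: [[-0.34, 0.816, 0.467], [0.94, 0.295, 0.17], [0.001, 0.497, -0.868]]
contact_force: [0.5, -0.6, -0.3]
opening: 0.0852
```

```bash
python3 - <<'E'
from h import *
import pickle
o=get_obs();c=cam("wrist");f=grab_frame("wrist");cv2.imwrite("pics/r.png",f);pickle.dump((c,o),open("r.pkl","wb"))
print(o["eef_pos"],o["contact_force"])
def circ(r,z,x=0,y=0):return proj(c,[M+MR@np.array([x+r*np.cos(a),y+r*np.sin(a),z]) for a in A]).astype(np.int32)
g=f.copy()
cv2.polylines(g,[circ(.0355,0)],True,(0,0,255),1);cv2.polylines(g,[circ(.0355,-.02)],True,(0,255,255),1);cv2.polylines(g,[circ(.033,-.018)],True,(255,0,255),1)
cv2.imwrite("pics/r2.png",np.hstack([cv2.resize(x[150:310,210:350],None,fx=2.8,fy=3.5,interpolation=cv2.INTER_CUBIC) for x in(f,g)]))
E
```

```text
[0.49264203 0.11858642 0.2655464 ] [ 0.50977216 -0.5935322  -0.32595716]
```

View pics/r2.png

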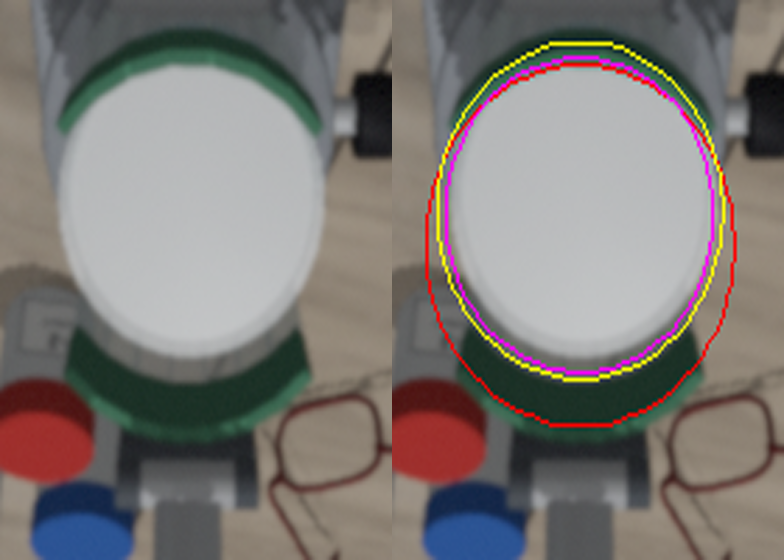

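```bash
python3 - <<'E'
from h import *
o=get_obs();R1=toolR(magR(PSI,0))
p,R=plan(o["eef_pos"],o["ee_rot"],np.array([.48,.03,.25]),toolR(magR(PSI,.3)))
p,R=plan(p,R,np.array([.467,-.215,.12]),R1)
E
```

```text
3 [[-2.6, -1.5, -0.3], [-2.7, -1.4, -0.1], [-2.6, -1.53, -0.04]] dr [0.073, -0.001, 0.0] err mm [0. 0. 0.]
7 [[-3.2, -1.9, 1.4], [-3.3, -1.7, 1.4], [-3.2, -1.8, 1.6], [-3.2, -1.6, 1.6], [-3.2, -1.6, 1.6], [-3.3, -1.5, 1.8], [-3.19, -1.48, 1.79]] dr [0.043, 0.0, 0.0] err mm [-0. -0. -0.]
```

jog_arm:
  xyz:
    - [-2.6,-1.5,-0.3]
    - [-2.7,-1.4,-0.1]
    - [-2.6,-1.5,0]
    - [-3.2,-1.9,1.4]
    - [-3.3,-1.7,1.4]
    - [-3.2,-1.8,1.6]
    - [-3.2,-1.6,1.6]
    - [-3.2,-1.6,1.6]
    - [-3.3,-1.5,1.8]
    - [-3.2,-1.5,1.8]
    - [0,0,0]
    - [0,0,0]
    - [0,0,0]
    - [0,0,0]
  dr:
    - [0.073,0,0]
    - [0.073,0,0]
    - [0.073,0,0]
    - [0.043,0,0]
    - [0.043,0,0]
    - [0.043,0,0]
    - [0.043,0,0]
    - [0.043,0,0]
    - [0.043,0,0]
    - [0.043,0,0]
    - [0,0,0]
    - [0,0,0]
    - [0,0,0]
    - [0,0,0]
  jaw: [0,0,0,0,0,0,0,0,0,0,0,0,0,0]

```text
time_s: 22.95
eef_pos: [0.4684, -0.2139, 0.1216]
ee_rot: [[-0.341, 0.94, 0.003], [0.94, 0.341, 0.001], [-0.0, 0.004, -1.0]]
contact_force: [0.2, 0.2, 0.3]
opening: 0.0854
```

```bash
python3 pick.py white 278 250 s
```

```text
[ 0.4684 -0.2139  0.1216] q6 -2.42
centre px [279.7 237.5] area 10528.5 model 11543.218192944769
dish [ 0.4675 -0.2131] in tool mm [  1.1  -1.  114.6]
2 [[0.1, -0.0, 2.7], [0.01, -0.07, 2.66]] dr [0.002, 0.0, 0.001] err mm [ 0. -0. -0.]
```

View pics/s_o.png

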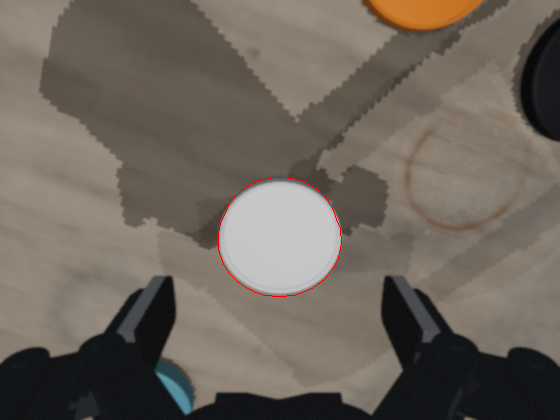

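jog_arm:
  xyz:
    - [0.1,-0.1,2.7]
    - [0,0,2.6]
    - [0,0,0]
    - [0,0,0]
    - [0,0,0]
    - [0,0,0]
  dr:
    - [0.002,0,0.001]
    - [0,0,0]
    - [0,0,0]
    - [0,0,0]
    - [0,0,0]
    - [0,0,0]
  jaw: [0,0,0,0,0,0]

```text
time_s: 23.6
eef_pos: [0.4677, -0.2144, 0.0699]
ee_rot: [[-0.34, 0.941, 0.003], [0.941, 0.34, -0.001], [-0.002, 0.002, -1.0]]
contact_force: [-0.2, -1.1, 0.5]
opening: 0.0854
```

```bash
python3 pick.py white 278 300 t
```

```text
[ 0.4677 -0.2144  0.0699] q6 -2.41
centre px [281.1 290.4] area 17911.0 model 19995.29172079102
dish [ 0.4679 -0.2129] in tool mm [ 1.5  0.6 62.9]
1 [[0.14, 0.07, 0.19]] dr [0.002, 0.002, 0.001] err mm [-0.  0. -0.]
```

jog_arm:
  xyz:
    - [0.1,0.05,0.1]
    - [0,0,0]
    - [0,0,0]
    - [0,0,0]
    - [0,0,0]
    - [0,0,0]
    - [0,0,0]
  dr:
    - [0.002,0.002,0]
    - [0,0,0]
    - [0,0,0]
    - [0,0,0]
    - [0,0,0]
    - [0,0,0]
    - [0,0,0]
  jaw: [0,30,50,90,90,90,90]
  force: 35

```text
time_s: 24.35
eef_pos: [0.4672, -0.2131, 0.0675]
ee_rot: [[-0.339, 0.941, -0.001], [0.941, 0.339, 0.001], [0.001, -0.001, -1.0]]
contact_force: [-1.2, 0.2, 4.5]
opening: 0.0632
```

```bash
python3 pick.py white 278 300 u; python3 - <<'E'
from h import *
o=get_obs();print(o["opening"])
p,R=plan(o["eef_pos"],o["ee_rot"],np.array([.47,-.05,.29]),toolR(magR(PSI,.3)),step=.04)
p,R=plan(p,R,tcp_for([0,0,.045]),toolR(MR),step=.04)
E
```

```text
[ 0.4672 -0.2131  0.0675] q6 -2.41
centre px [278.  294.7] area 18188.5 model 20558.420997119276
dish [ 0.4681 -0.2124] in tool mm [ 0.3  1.1 60.5]
1 [[0.04, 0.1, -0.05]] dr [-0.001, -0.001, 0.001] err mm [-0.  0.  0.]
0.06310233425748506
7 [[2.2, 0.8, -3.2], [2.2, 1.0, -3.1], [2.2, 1.1, -3.1], [2.1, 1.2, -3.1], [2.2, 1.4, -2.9], [2.2, 1.4, -3.0], [2.18, 1.65, -2.83]] dr [-0.043, -0.0, 0.0] err mm [-0.  -0.1  0. ]
5 [[3.0, 1.6, 1.8], [3.0, 1.4, 1.8], [3.0, 1.4, 1.9], [3.1, 1.3, 2.0], [2.97, 1.27, 1.99]] dr [-0.045, -0.0, -0.0] err mm [ 0. -0.  0.]
```

jog_arm:
  xyz:
    - [0,0,-1.5]
    - [2.0,0.8,-2.5]
    - [2.2,1.0,-3.1]
    - [2.2,1.1,-3.1]
    - [2.2,1.2,-3.1]
    - [2.2,1.4,-3]
    - [2.2,1.4,-3]
    - [2.3,1.6,-2]
    - [3.0,1.6,1.8]
    - [3.0,1.4,1.8]
    - [3.0,1.4,1.9]
    - [3.1,1.3,2.0]
    - [3.0,1.3,2.0]
    - [0,0,0]
    - [0,0,0]
    - [0,0,0]
    - [0,0,0]
  dr:
    - [0,0,0]
    - [-0.043,0,0]
    - [-0.043,0,0]
    - [-0.043,0,0]
    - [-0.043,0,0]
    - [-0.043,0,0]
    - [-0.043,0,0]
    - [-0.043,0,0]
    - [-0.045,0,0]
    - [-0.045,0,0]
    - [-0.045,0,0]
    - [-0.045,0,0]
    - [-0.045,0,0]
    - [0,0,0]
    - [0,0,0]
    - [0,0,0]
    - [0,0,0]
  jaw: [90,90,90,90,90,90,90,90,90,90,90,90,90,90,90,90,90]

```text
time_s: 26.1
eef_pos: [0.5152, 0.1261, 0.2303]
ee_rot: [[-0.338, 0.815, 0.472], [0.941, 0.291, 0.171], [0.002, 0.502, -0.865]]
contact_force: [0.3, -0.5, -0.5]
opening: 0.063
```

```bash
sed -i 's/.0008,.0598/.0009,.0605/' h.py; python3 st.py; python3 - <<'E'
from h import *
o=get_obs()
plan(o["eef_pos"],o["ee_rot"],tcp_for([0,0,.02],DT),toolR(MR))
E
```

```text
26.1 dish in mouth mm [ 2.34 -0.42 44.76] rot [ 0.0017 -0.001  -0.0017] F mouth [-0.2 -0.5 -0.5] 0.063 qd 0.005
1 [[0.04, -0.23, 2.48]] dr [0.002, -0.001, -0.002] err mm [ 0.  -0.  -0.1]
```

jog_arm:
  xyz:
    - [0.05,-0.2,1.2]
    - [0,0,1.2]
    - [0,0,0]
    - [0,0,0]
    - [0,0,0]
    - [0,0,0]
  dr:
    - [0.002,-0.001,-0.002]
    - [0,0,0]
    - [0,0,0]
    - [0,0,0]
    - [0,0,0]
    - [0,0,0]
  jaw: [90,90,90,90,90,90]

```text
time_s: 26.7
eef_pos: [0.5245, 0.1311, 0.208]
ee_rot: [[-0.34, 0.815, 0.47], [0.94, 0.295, 0.17], [0.0, 0.499, -0.866]]
contact_force: [0.6, -0.3, -0.3]
opening: 0.0632
```

```bash
python3 st.py
```

```text
26.7 dish in mouth mm [ 0.03  1.17 20.18] rot [-0.0006 -0.0011  0.0015] F mouth [ 0.2 -0.4 -0.5] 0.0632 qd 0.003
```

Now in to mid ≈ −6 (contact expected near −11).

jog_arm:
  xyz:
    - [-0.1,0,0.6]
    - [0,0,0.7]
    - [0,0,0.7]
    - [0,0,0.6]
    - [0,0,0]
    - [0,0,0]
    - [0,0,0]
  dr:
    - [0,0,0]
    - [0,0,0]
    - [0,0,0]
    - [0,0,0]
    - [0,0,0]
    - [0,0,0]
    - [0,0,0]
  jaw: [90,90,90,90,90,90,90]

```text
time_s: 27.4
eef_pos: [0.5369, 0.1346, 0.1851]
ee_rot: [[-0.341, 0.815, 0.469], [0.94, 0.295, 0.17], [0.0, 0.499, -0.867]]
contact_force: [-0.4, 0.3, -0.2]
opening: 0.0635
```

```bash
python3 st.py
```

```text
27.4 dish in mouth mm [-0.33  0.26 -6.07] rot [-0.0013 -0.0012  0.0015] F mouth [-0.4  0.4 -0. ] 0.0635 qd 0.004
```

jog_arm:
  xyz:
    - [0,0,0.2]
    - [0,0,0.2]
    - [0,0,0]
    - [0,0,0]
  dr:
    - [0,0,0]
    - [0,0,0]
    - [0,0,0]
    - [0,0,0]
  jaw: [90,90,90,90]

```text
time_s: 27.8
eef_pos: [0.5387, 0.1353, 0.1813]
ee_rot: [[-0.34, 0.815, 0.469], [0.94, 0.295, 0.17], [0.0, 0.499, -0.867]]
contact_force: [-0.1, 0.2, -0.5]
opening: 0.0632
```

```bash
python3 st.py
```

```text
27.8 dish in mouth mm [ -0.52   0.24 -10.28] rot [-0.0016 -0.0013  0.0014] F mouth [-0.3  0.2 -0.4] 0.0632 qd 0.003
```

jog_arm:
  xyz:
    - [0,0,0.15]
    - [0,0,0]
    - [0,0,0]
  dr:
    - [0,0,0]
    - [0,0,0]
    - [0,0,0]
  jaw: [90,90,90]

```text
time_s: 28.1
eef_pos: [0.5396, 0.1355, 0.1807]
ee_rot: [[-0.34, 0.815, 0.469], [0.94, 0.295, 0.17], [0.0, 0.499, -0.866]]
contact_force: [-3.8, -1.2, 4.0]
opening: 0.0629
```

```bash
python3 st.py
```

```text
28.1 dish in mouth mm [ -0.04   0.18 -11.22] rot [-0.0007 -0.001   0.0015] F mouth [-1.4  0.1  5.5] 0.0629 qd 0.002
```

jog_arm:
  xyz:
    - [0,0,0.1]
    - [0,0,0]
    - [0,0,0]
  dr:
    - [0,0,0]
    - [0,0,0]
    - [0,0,0]
  jaw: [90,90,90]

```text
time_s: 28.4
eef_pos: [0.5397, 0.1356, 0.1807]
ee_rot: [[-0.341, 0.815, 0.469], [0.94, 0.295, 0.17], [-0.0, 0.499, -0.867]]
contact_force: [-12.8, -3.5, 10.0]
opening: 0.0633
```

```bash
python3 st.py
```

```text
28.4 dish in mouth mm [  0.04   0.18 -11.33] rot [-0.0012 -0.001   0.0018] F mouth [-6.4  1.  15.3] 0.0633 qd 0.002
```

jog_arm:
  xyz:
    - [0,0,-0.15]
    - [0,0,0]
    - [0,0,0]
    - [0,0,0]
    - [0,0,0]
    - [0,0,0]
    - [0,0,-1.5]
    - [0,0,-3]
    - [0,0,-3.5]
    - [0,0,-2]
    - [0,0,0]
    - [0,0,0]
    - [0,0,0]
  dr:
    - [0,0,0]
    - [0,0,0]
    - [0,0,0]
    - [0,0,0]
    - [0,0,0]
    - [0,0,0]
    - [0,0,0]
    - [0,0,0]
    - [0,0,0]
    - [0,0,0]
    - [0,0,0]
    - [0,0,0]
    - [0,0,0]
  jaw: [90,90,70,40,15,15,15,15,15,15,15,15,15]

```text
time_s: 29.7
eef_pos: [0.4923, 0.1185, 0.265]
ee_rot: [[-0.34, 0.816, 0.466], [0.94, 0.295, 0.17], [0.001, 0.496, -0.868]]
contact_force: [-0.0, -0.1, -0.3]
opening: 0.0805
```

```bash
python3 - <<'E'
from h import *
import pickle
o=get_obs();c=cam("wrist");f=grab_frame("wrist");cv2.imwrite("pics/v.png",f);pickle.dump((c,o),open("v.pkl","wb"))
print(o["eef_pos"],o["contact_force"])
def circ(r,z,x=0,y=0):return proj(c,[M+MR@np.array([x+r*np.cos(a),y+r*np.sin(a),z]) for a in A]).astype(np.int32)
g=f.copy()
cv2.polylines(g,[circ(.0355,0)],True,(0,0,255),1);cv2.polylines(g,[circ(.033,-.0043)],True,(255,0,255),1)
cv2.imwrite("pics/v2.png",np.hstack([cv2.resize(x[150:310,210:350],None,fx=2.8,fy=3.5,interpolation=cv2.INTER_CUBIC) for x in(f,g)]))
E
```

```text
[0.49228701 0.11847284 0.26503743] [-0.0123115  -0.09323487 -0.33543054]
```

View pics/v2.png

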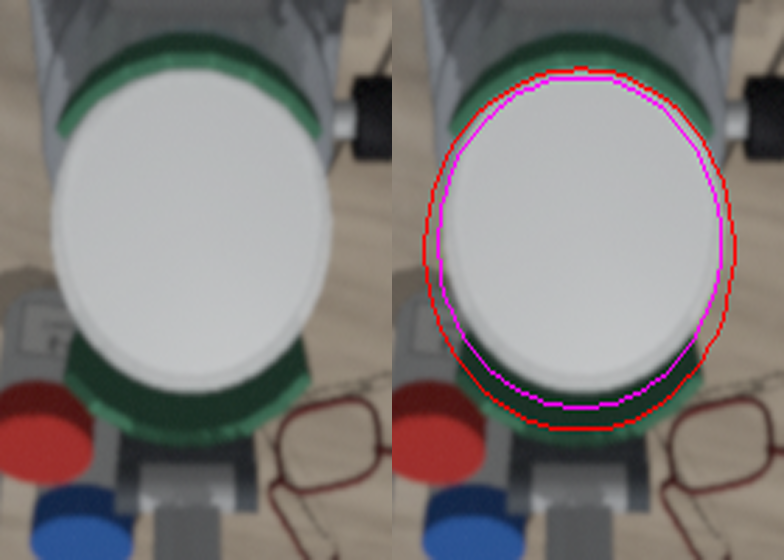

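View pics/v.png

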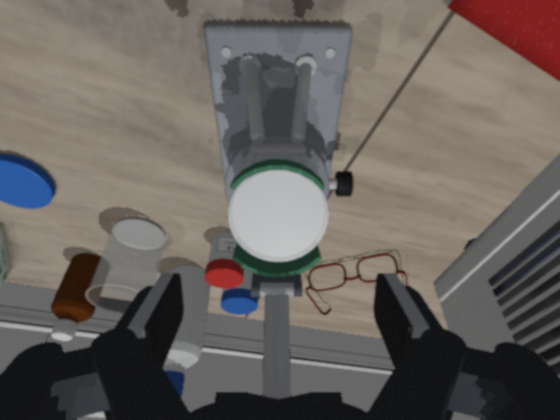

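```bash
cat > kt.py <<'E'
from h import *
o=get_obs();print(o["time_s"],"TCP in mouth mm",(MR.T@(o["eef_pos"]-M)*1e3).round(1),"rot",Ro.from_matrix(o["ee_rot"].T@toolR(MR)).as_rotvec().round(4),"F mouth",(MR.T@o["contact_force"]).round(1),round(o["opening"],4))
E
python3 kt.py
```

```text
29.75 TCP in mouth mm [-2.300e+00  1.000e-01  1.473e+02] rot [-0.0047 -0.002   0.0011] F mouth [-0.7 -1.  -0.3] 0.0804
```

jog_arm:
  xyz:
    - [0,0,-2.3]
    - [0,0,-2.3]
    - [0,0,0]
    - [0,0,0]
    - [0,3.1,0]
    - [0,3.1,0]
    - [0,3.1,0]
    - [0,3.1,0]
    - [0,0,0]
    - [0,0,0]
    - [0,0,0]
  dr:
    - [-0.004,-0.002,0]
    - [0,0,0]
    - [0,0,0]
    - [0,0,0]
    - [0,0,0]
    - [0,0,0]
    - [0,0,0]
    - [0,0,0]
    - [0,0,0]
    - [0,0,0]
    - [0,0,0]
  jaw: [255,255,255,255,255,255,255,255,255,255,255]

```text
time_s: 30.85
eef_pos: [0.571, 0.147, 0.3672]
ee_rot: [[-0.34, 0.815, 0.47], [0.941, 0.295, 0.169], [-0.001, 0.5, -0.866]]
contact_force: [0.9, 0.1, 0.2]
opening: -0.0
```

```bash
python3 kt.py; python3 - <<'E'
from h import *
f=grab_frame("wrist");cv2.imwrite("pics/w.png",f);s=grab_frame("scene");cv2.imwrite("pics/w_s.png",cv2.resize(s[60:220,200:380],None,fx=4,fy=3.7,interpolation=cv2.INTER_CUBIC))
E
```

```text
30.85 TCP in mouth mm [121.3   0.3 194. ] rot [-0.0004  0.0003  0.0012] F mouth [ 0.8 -0.2 -0.2] -0.0
```

View pics/w.png

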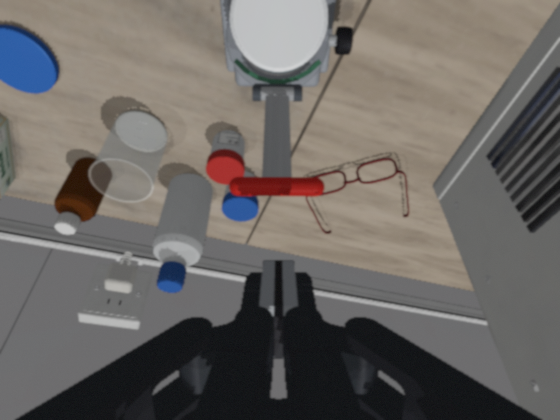

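View pics/w_s.png

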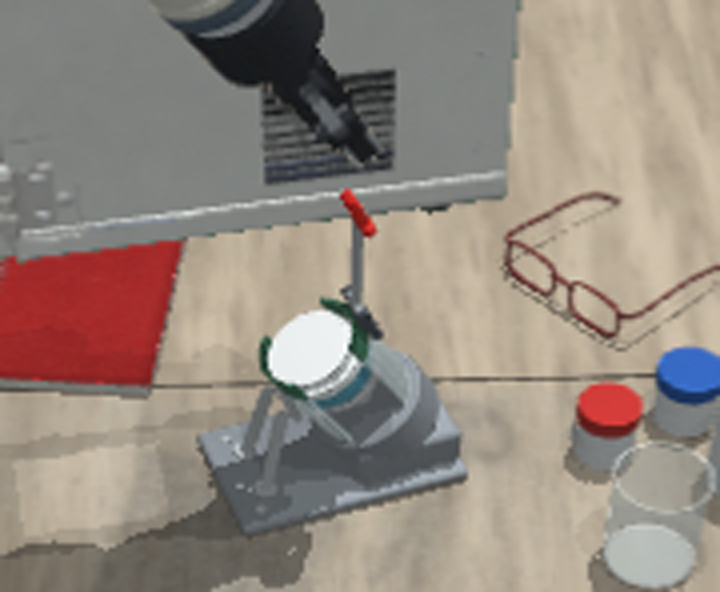

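The wrist view shows the shut fingers beyond the red bar (bar at about (277,187), fingertips at about (278,265)). The scene view shows the three-dish stack in the tube. Next I lower behind the bar and push it.

jog_arm:
  xyz:
    - [0,0.1,2.5]
    - [0,0,2.5]
    - [0,0,0]
    - [0,0,0]
    - [0,0,0]
  dr:
    - [0,0,0]
    - [0,0,0]
    - [0,0,0]
    - [0,0,0]
    - [0,0,0]
  jaw: [255,255,255,255,255]

```text
time_s: 31.45
eef_pos: [0.5957, 0.1557, 0.3286]
ee_rot: [[-0.339, 0.812, 0.475], [0.941, 0.294, 0.17], [-0.002, 0.504, -0.863]]
contact_force: [-0.2, 0.2, 1.7]
opening: -0.0002
```

```bash
python3 kt.py
```

```text
31.45 TCP in mouth mm [1.247e+02 1.000e-01 1.475e+02] rot [0.0052 0.0012 0.0016] F mouth [0.7 0.3 1.6] -0.0002
```

jog_arm:
  xyz:
    - [0,-1.5,0]
    - [0,-1.5,-0.2]
    - [0,-1.5,-0.2]
    - [0,-1.5,-0.2]
    - [0,0,0]
    - [0,0,0]
  dr:
    - [0,0,0]
    - [0,0,0]
    - [0,0,0]
    - [0,0,0]
    - [0,0,0]
    - [0,0,0]
  jaw: [255,255,255,255,255,255]

```text
time_s: 32.05
eef_pos: [0.5444, 0.1371, 0.3036]
ee_rot: [[-0.339, 0.812, 0.476], [0.941, 0.294, 0.17], [-0.002, 0.505, -0.863]]
contact_force: [0.6, -0.1, 0.1]
opening: -0.0004
```

```bash
python3 kt.py; python3 - <<'E'
from h import *
f=grab_frame("wrist");cv2.imwrite("pics/x.png",f)
E
```

```text
32.05 TCP in mouth mm [ 65.   -0.  153.1] rot [0.0056 0.0014 0.0014] F mouth [ 0.5 -0.3 -0.2] -0.0004
```

View pics/x.png

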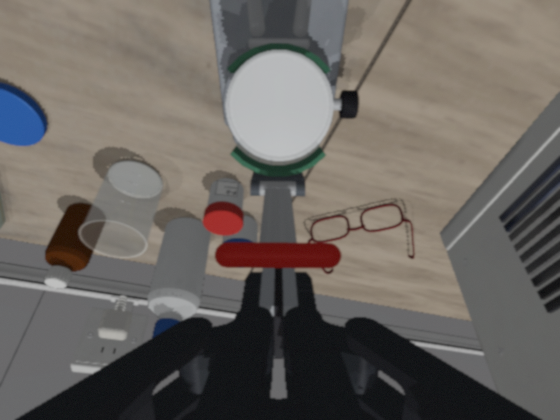

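jog_arm:
  xyz:
    - [0,-1.5,0]
    - [0,-1.5,0.2]
    - [0,-1.5,0.3]
    - [0,0,0]
    - [0,0,0]
  dr:
    - [0,0,0]
    - [0,0,0]
    - [0,0,0]
    - [0,0,0]
    - [0,0,0]
  jaw: [255,255,255,255,255]

```text
time_s: 32.6
eef_pos: [0.5106, 0.1249, 0.2755]
ee_rot: [[-0.339, 0.813, 0.474], [0.941, 0.294, 0.17], [-0.001, 0.503, -0.864]]
contact_force: [0.6, -0.0, 0.5]
opening: 0.0002
```

```bash
python3 kt.py; python3 - <<'E'
from h import *
o=get_obs();c=cam("wrist");f=grab_frame("wrist");cv2.imwrite("pics/y.png",f)
for th in (40,50,55,60,65,70,75):
    t=np.radians(th);print(th,proj(c,M+MR@np.array([.045-.088*np.cos(t),0,.0045+.088*np.sin(t)])).round(0))
E
```

```text
32.6 TCP in mouth mm [ 19.8  -0.  146.8] rot [0.0037 0.0009 0.0013] F mouth [ 0.8 -0.2  0.1] 0.0002
40 [[278. 179.]]
50 [[278. 211.]]
55 [[278. 228.]]
60 [[278. 247.]]
65 [[278. 266.]]
70 [[278. 285.]]
75 [[278. 304.]]
```

View pics/y.png

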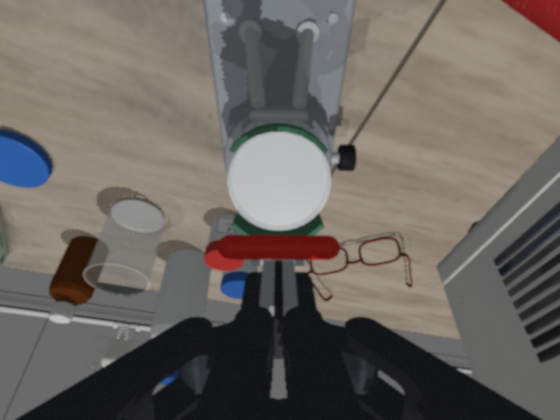

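jog_arm:
  xyz:
    - [0,0.2,-0.8]
    - [0,0,-0.8]
    - [0,-0.8,0]
    - [0,-0.8,0]
    - [0,0,0]
    - [0,-1,0.9]
    - [0,-1,0.9]
    - [0,-0.8,1]
    - [0,-0.7,1]
    - [0,0,0]
    - [0,0,0]
  dr:
    - [0.003,0,0]
    - [0,0,0]
    - [0,0,0]
    - [0,0,0]
    - [0,0,0]
    - [0,0,0]
    - [0,0,0]
    - [0,0,0]
    - [0,0,0]
    - [0,0,0]
    - [0,0,0]
  jaw: [255,255,255,255,255,255,255,255,255,255,255]

```text
time_s: 33.75
eef_pos: [0.4806, 0.1141, 0.2309]
ee_rot: [[-0.34, 0.815, 0.47], [0.941, 0.295, 0.169], [-0.001, 0.499, -0.866]]
contact_force: [-0.1, -0.6, 1.4]
opening: -0.0001
```

```bash
python3 kt.py; python3 - <<'E'
from h import *
o=get_obs();c=cam("wrist");f=grab_frame("wrist");cv2.imwrite("pics/z.png",f)
for th in (10,20,30,40,50):
    t=np.radians(th);print(th,proj(c,M+MR@np.array([.045-.088*np.cos(t),0,.0045+.088*np.sin(t)])).round(0))
E
```

```text
33.75 TCP in mouth mm [-30.1  -0.  124.1] rot [-0.0006  0.0006  0.0013] F mouth [ 0.5 -0.5  1.4] -0.0001
10 [[278. 229.]]
20 [[278. 248.]]
30 [[278. 274.]]
40 [[278. 307.]]
50 [[278. 346.]]
```

View pics/z.png

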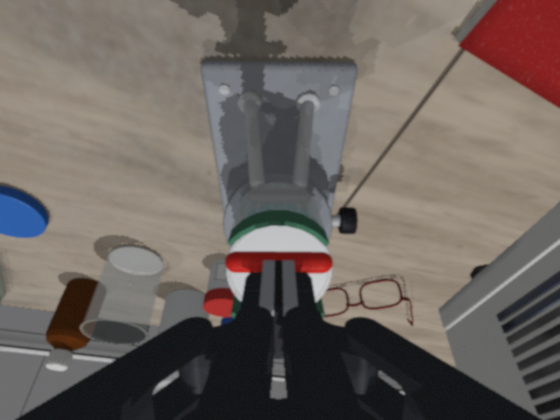

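jog_arm:
  xyz:
    - [0,-0.5,0.9]
    - [0,-0.4,1]
    - [0,-0.2,1]
    - [0,-0.1,0.9]
    - [0,0,0]
    - [0,0,0]
  dr:
    - [0,0,0]
    - [0,0,0]
    - [0,0,0]
    - [0,0,0]
    - [0,0,0]
    - [0,0,0]
  jaw: [255,255,255,255,255,255]

```text
time_s: 34.4
eef_pos: [0.4886, 0.117, 0.1917]
ee_rot: [[-0.34, 0.815, 0.469], [0.941, 0.295, 0.169], [-0.001, 0.499, -0.867]]
contact_force: [-0.0, -0.3, -0.1]
opening: -0.0004
```

```bash
python3 kt.py
```

```text
34.4 TCP in mouth mm [-42.3  -0.   85.9] rot [-0.0014  0.0005  0.0014] F mouth [-0.2 -0.3 -0.1] -0.0004
```

jog_arm:
  xyz:
    - [0,0,0.3]
    - [0,0,0]
    - [0,0,0]
  dr:
    - [0,0,0]
    - [0,0,0]
    - [0,0,0]
  jaw: [255,255,255]

```text
time_s: 34.7
eef_pos: [0.4901, 0.1175, 0.1901]
ee_rot: [[-0.34, 0.814, 0.471], [0.941, 0.295, 0.169], [-0.001, 0.5, -0.866]]
contact_force: [0.6, 0.8, 0.9]
opening: -0.0
```

```bash
python3 kt.py
```

```text
34.7 TCP in mouth mm [-41.8  -0.1  83.7] rot [0.0002 0.0008 0.0015] F mouth [1.1 0.5 0.4] -0.0
```

jog_arm:
  xyz:
    - [0,0,0.2]
    - [0,0,0]
    - [0,0,0]
  dr:
    - [0,0,0]
    - [0,0,0]
    - [0,0,0]
  jaw: [255,255,255]

```text
time_s: 35.0
eef_pos: [0.4907, 0.1176, 0.1894]
ee_rot: [[-0.34, 0.814, 0.471], [0.94, 0.295, 0.168], [-0.002, 0.5, -0.866]]
contact_force: [-11.3, -2.8, 8.5]
opening: -0.0002
```

```bash
python3 kt.py
```

```text
35.0 TCP in mouth mm [-41.6  -0.1  82.8] rot [-0.0002  0.0011  0.0019] F mouth [-5.7  1.2 13.2] -0.0002
```

jog_arm:
  xyz:
    - [0,0,0.15]
    - [0,0,0]
    - [0,0,0]
  dr:
    - [0,0,0]
    - [0,0,0]
    - [0,0,0]
  jaw: [255,255,255]

```text
time_s: 35.3
eef_pos: [0.4911, 0.1178, 0.189]
ee_rot: [[-0.34, 0.814, 0.47], [0.94, 0.295, 0.168], [-0.002, 0.499, -0.866]]
contact_force: [-18.5, -5.1, 14.1]
opening: -0.0002
```

```bash
python3 kt.py
```

```text
35.3 TCP in mouth mm [-41.4  -0.2  82.3] rot [-0.0006  0.0012  0.0022] F mouth [-9.5  1.5 21.8] -0.0002
```

jog_arm:
  xyz:
    - [0,0,-0.5]
    - [0,0,-2.5]
    - [0,0,-4]
    - [0,0,-4]
    - [0,0,0]
    - [0,0,0]
    - [0,0,0]
    - [0,0,0]
  dr:
    - [0,0,0]
    - [0,0,0]
    - [0,0,0]
    - [0,0,0]
    - [0,0,0]
    - [0,0,0]
    - [0,0,0]
    - [0,0,0]
  jaw: [255,255,255,255,255,255,255,255]

```text
time_s: 36.1
eef_pos: [0.4399, 0.0996, 0.28]
ee_rot: [[-0.34, 0.816, 0.468], [0.941, 0.295, 0.168], [-0.001, 0.497, -0.868]]
contact_force: [0.0, 0.6, 0.1]
opening: -0.0
```

```bash
python3 kt.py; python3 - <<'E'
from h import *
o=get_obs();c=cam("wrist");f=grab_frame("wrist");cv2.imwrite("pics/za.png",f);s=grab_frame("scene");t=grab_frame("top");cv2.imwrite("pics/za_t.png",t)
for th in (0,.08,.2):
    B=[M+MR@np.array([.045-.088*np.cos(th),y,.0045+.088*np.sin(th)]) for y in(-.025,0,.025)];print(th,proj(c,B).round(1).tolist(),proj(cam("scene"),B).round(1).tolist())
cv2.imwrite("pics/za_w.png",cv2.resize(f[100:320,190:370],None,fx=4,fy=2.7,interpolation=cv2.INTER_CUBIC))
cv2.imwrite("pics/za_s.png",cv2.resize(s[90:220,220:370],None,fx=5,fy=4.5,interpolation=cv2.INTER_CUBIC))
E
```

```text
36.1 TCP in mouth mm [-4.300e+01  1.000e-01  1.882e+02] rot [-0.0034 -0.      0.0011] F mouth [ 0.2  0.5 -0. ] -0.0
0 [[243.8, 202.9], [277.7, 202.9], [311.6, 202.9]] [[267.0, 166.3], [263.9, 160.4], [260.9, 154.6]]
0.08 [[242.9, 206.3], [277.7, 206.3], [312.4, 206.3]] [[265.9, 165.1], [262.8, 159.1], [259.7, 153.3]]
0.2 [[241.6, 213.1], [277.6, 213.1], [313.7, 213.2]] [[264.4, 162.9], [261.3, 157.0], [258.3, 151.1]]
```

View pics/za_w.png

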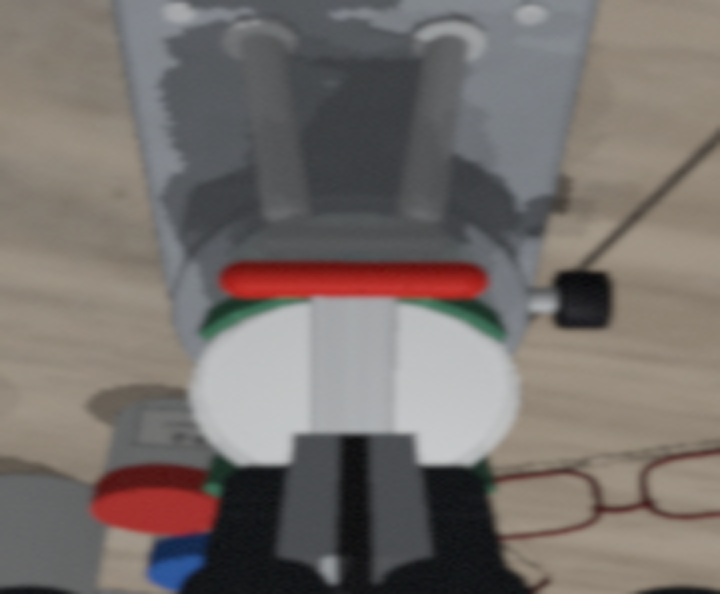

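View pics/za_s.png

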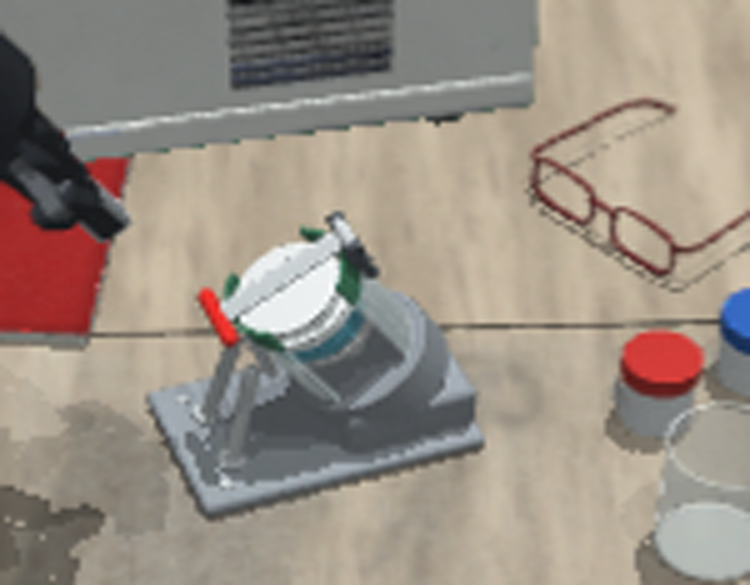

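View pics/za_t.png

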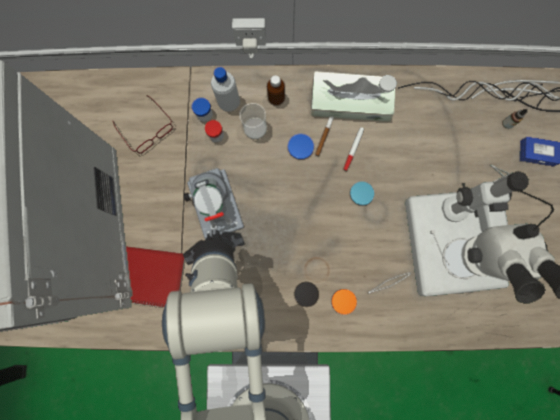

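```bash
python3 -c "
from workcell import job
print(job.job_done())"
```

```text
the job is handed in; nothing more can be done
None
```

I loaded three dishes (teal, white, white) into the tilted magazine and pressed the keeper shut. I handed the job in at about 36 s of the 72 s allowed; no verdict was reported.

- **Stack:** Each dish was lowered until it touched and only then released. The middles seated at about -38.6, -25.3 and -11.3 mm below the rim, close to the 14 mm dish spacing. That puts the top of the stack about 4 mm below the rim, inside the green band.
- **Disagreement in the checks:** The wrist pictures suggested the stack lay a few mm deeper than the contact readings. With two dishes that could have missed the band's lower edge, so I added the third; three is in the band by either reading. The top dish lies against the lower side of the tube, about 2 mm off its axis.
- **Keeper:** It met a hard stop at about 22 N. After backing off, the red bar sits where the shut position projects in both the scene and wrist pictures, at most about 0.02 rad from shut.
- **Rest of the scene:** In the last top picture the other teal dish lies flat on the table. The blue dish, beaker, jar and marker show no visible shift. The arm was clear of everything, with the contact force near zero.

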